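# Draw the stirring paddle out from under the rack, re-take it and stir the small onions

## Robot

A 7-joint arm with a two-finger parallel gripper is mounted at the origin on the work surface. World frame = base frame: x ahead of the robot, y to its left, z up, the work surface at z = 0. Lengths are in mm, angles in rad, forces in N, time in s.
With the tool pointing down it reaches from about 400 to 875 mm from the base axis. Payload 6.5 kg.
Tool frame: the origin (TCP) lies at the very end of the fingers, on their centre line; the grasp point (between the pads) lies 19 mm behind it (r.pinch_z is the distance from the TCP to the grasp point, in mm); z points along the fingers, y is the line along which they close (so a half turn about z gives the same grasp; the last joint's range is limited). The gripper opens to 88 mm and grips with 3 to 60 N. Pads are 18 mm wide; open, the fingers measure 123 mm over their backs; the gripper's body (75 mm by 187 mm) begins 45 mm behind the grasp point.
Start: joints at [1.103, 0.536, -0.004, 1.538, 0.003, 1.067, -0.071], TCP at [254.194, -598.227, 238.716] pointing down, gripper open.
Joint ranges: [-2.7, 2.7], [-0.37, 2.16], [-1.27, 1.26], [0.24, 2.4], [-1.31, 4.45], [0.19, 1.91], [-2.76, 2.76]. Speed limits (rad/s): [2.39, 2.39, 3.14, 3.14, 3.14, 3.14, 3.14].

## Interface

Orientations are given as a rotation vector (axis times angle).
In Python, from rig import r gives the robot as it stands. The module is installed in compiled form; this text tells all that it offers.
- The arm moves only by the tool apply_moves, never from a script. Its arguments are lists of equal length, an entry for each row: "grip": the opening, from -1 (shut) to 1 (fully open); "offset": the shift along the tool's x, y, z in mm, a list of three; "roll": the turn about the tool's z in rad. A call has 1 to 5 rows; each row is the pose to reach, as a shift and turn from the pose commanded when the call began, along the tool's axes at that moment; what a row does not reach only later rows make up. A row lasts 1/10 s, in which the tool goes at most 50 mm and 8.59 degrees, less where a joint would pass 70% of its speed; a pose out of reach is approached as far as the arm can. A call with a gripper value outside its range is refused whole. The fingers move at their own pace and stop on an object; "force" is the grip in N (left out, the last holds). Time passes only in rows, so rows that repeat a pose let the fingers close. It gives the time, the measured TCP pose, the force, the opening and the grip force at its end, in the units of the state.
- r.observe(): the state, without advancing time (a new reading comes with each control period).
- r.grab_frame(name): name is "side" or "top" or "wrist"; returns a dict with "frame" (480x640x3 uint8, red, green, blue), "fx", "fy", "cx", "cy" (pixels), "pose" (4x4, takes a point from camera to world coordinates); the wrist camera has in their place "tool_from_camera" (4x4, takes a point from camera to tool coordinates, whose origin is the TCP and whose axes are the flange's). Camera axes: x right, y up, looking along -z (the intrinsics and any distortion apply to the point x, -y, -z); pixel columns grow to the right and rows downward; lengths in mm; the calibration is good to about 2 mm. The wrist camera is an equidistant fisheye: a pixel r from the principal point sees the ray r / f radians off the axis. A picture is of the moment at which its call begins: read the wrist's pose just before it. There is no depth.
- r.close_job(): hands the job in; it is judged then, once.
The state is a dict: "time_s": time; "q": joint angles; "dq": joint speeds; "joint_torque": joint torques, N m; "position": TCP position; "orientation": TCP orientation; "force": force on the tool from outside, world axes, zero at the start; "wrist_torque": the same for the moment, N m; "width": finger opening in mm; "finger_force": force on a finger pad.
Only numpy, scipy, OpenCV 4.12 (cv2) and the standard library are available. Lean on these libraries where they do the work, as an engineer would, in place of code of your own. Each camera call takes 0.05 s, during which the arm holds its last target. There are 200 camera calls.

## Task

The wooden stirring paddle lies with its handle pushed under the dish rack: draw it out, lay it across the two bars of the low wooden stand and let go of it. Then take it again by the handle, well clear of the blade, dip the blade to the bottom of the wide aluminium pan and stir the small onions in wide circles, two full turns anticlockwise seen from above, starting at the side nearest the robot, so that most of them leave their places; do not touch the onions with the gripper. Finally lay the paddle back along the stand, across its bars, and let go, with every onion still in the pan and the loose things on the counter left where they are.

Things in the scene. Friction and masses are not known exactly. Their poses are not given: they have to be found in the camera images.
- paddle: wooden stirring paddle, 300 mm, 120 g. Own x: along it to the blade; z: up as it lies. Origin: underside, 150 mm from either end. Handle: straight bar 18 mm wide, 16 mm thick, x -150 to +74 mm. Blade: x +74 to +150 mm, 36 mm wide, then a round end 52 mm wide, 13 mm thick. At the start flat on the counter, blade outside, 90 to 130 mm of its handle under the rack
- paddle_neck (a point): point on the paddle's handle near the blade, clear of the rack at the start: x = +45 mm from the paddle's origin, mid-thickness (8 mm above its underside)
- paddle_tip (a point): end of the paddle's blade: x = +150 mm from the paddle's origin, mid-thickness of the blade (6.5 mm above its underside)
- rack: steel dish rack, fixed: board 150 mm (own x) by 220 mm (own y), underside 70 mm, top 78 mm above the counter, on four 12 mm legs at x = +-66, y = +-100 mm; plates and a cup on top, up to 120 mm high. Origin: centre, at counter level. The paddle sticks out beyond its own -x edge
- stand: low wooden paddle stand, fixed: base 180 mm (own x) by 110 mm, 12 mm thick; two bars along own y at x = +-75 mm, 12 mm thick, tops 40 mm above the counter; lips at their ends 12 mm higher, 96 mm apart. Origin: centre, at counter level. The paddle goes along own x, either way round, flat on both bars, middle over middle
- pan: wide shallow aluminium pan, fixed: round, 248 mm over the rim, 50 mm tall, wall 4 mm, flat inner floor 5 mm above the counter to about 105 mm from the centre; loop handles at own +x and -x reach 146 mm from the centre. Origin: centre of the underside; axes as the world's
- onion0: small onion, 36 mm across, 33 mm tall, about 25 g, loose in the pan; origin: middle of its underside. The six start in a ring about 52 mm from the pan's centre
- onion1: small onion, 36 mm across, 33 mm tall, about 25 g, loose in the pan; origin: middle of its underside. The six start in a ring about 52 mm from the pan's centre
- onion2: small onion, 36 mm across, 33 mm tall, about 25 g, loose in the pan; origin: middle of its underside. The six start in a ring about 52 mm from the pan's centre
- onion3: small onion, 36 mm across, 33 mm tall, about 25 g, loose in the pan; origin: middle of its underside. The six start in a ring about 52 mm from the pan's centre
- onion4: small onion, 36 mm across, 33 mm tall, about 25 g, loose in the pan; origin: middle of its underside. The six start in a ring about 52 mm from the pan's centre
- onion5: small onion, 36 mm across, 33 mm tall, about 25 g, loose in the pan; origin: middle of its underside. The six start in a ring about 52 mm from the pan's centre
- tumbler: bystander, loose: steel tumbler, 70 mm wide, 90 mm tall; origin: centre of its underside
- jar: bystander, loose: amber glass jar with steel cap, 66 mm wide, 110 mm tall; origin: centre of its underside
- tomato: bystander, loose: tomato, 62 mm wide, 46 mm tall; origin: centre of its underside
- bowl: bystander, loose: small steel bowl, 110 mm wide, 45 mm tall; origin: centre of its underside
- gourd: bystander, loose: green gourd lying down, 200 mm long, 38 mm thick (long axis: own x); origin: centre of its underside
Things that resemble listed ones, but are neither listed nor needed, are in the scene too. Several things have the shape of the stand; the one meant has the colours described above.

How it is judged:
By the outcome, as a careful person would: the job done as asked, in the order asked, and still so for the second after the job is handed in, with the robot touching nothing.
It also fails if it takes over 72 s, if anything falls off the work surface, if the arm or the gripper's body presses on something with over 40 N, if the wrist force passes 120 N, or if a joint passes its speed limit or range.

## Working session

There is one attempt and no reset: what is moved stays moved. The work goes in short steps, Python scripts to look and compute and a tool call to move; the robot and the scene stay as the last step left them, time stands still between calls to the robot, and variables do not carry over. Pictures are saved under pics/ and viewed, at most 10 in all, crops included, and the job is handed in when it is done.

Besides the shell and the picture viewer there is one more tool, called after ">>>" as name(argument=value, ...), one argument or row to a line, values as JSON. apply_moves: Moves the arm, as the interface text tells. Its arguments: {"type":"object","properties":{"grip":{"type":"array"},"offset":{"type":"array"},"roll":{"type":"array"},"force":{"type":"number"}},"required":["grip","offset","roll"]}

```bash
mkdir -p pics; cat > h.py <<'E'
import numpy as np, cv2
from scipy.spatial.transform import Rotation as R
from rig import r
def save(n,f): cv2.imwrite(n,cv2.cvtColor(f['frame'],cv2.COLOR_RGB2BGR))
def px2w(f,u,v,z):
    T=np.array(f['pose']); d=np.array([(u-f['cx'])/f['fx'],-(v-f['cy'])/f['fy'],-1.])
    d=T[:3,:3]@d; o=T[:3,3]; return o+d*(z-o[2])/d[2]
def w2px(f,p):
    T=np.array(f['pose']); c=T[:3,:3].T@(np.array(p,float)-T[:3,3]); return f['cx']+f['fx']*c[0]/-c[2], f['cy']-f['fy']*c[1]/-c[2]
E
python3 - <<'E'
from h import *
import pickle
d={}
for n in ('top','side'):
    f=r.grab_frame(n); save(f'pics/{n}0.png',f); d[n]=f; print(n,{k:np.round(v,3) for k,v in f.items() if k!='frame'})
pickle.dump(d,open('f0.pkl','wb'))
s=r.observe(); print(s)
E
```

```text
top {'fx': np.float64(576.565), 'fy': np.float64(576.565), 'cx': np.float64(328.662), 'cy': np.float64(235.455), 'pose': array([[ 1.300000e-02,  9.880000e-01, -1.530000e-01,  3.212470e+02],
       [-1.000000e+00,  1.300000e-02,  1.000000e-03,  1.327600e+01],
       [ 3.000000e-03,  1.530000e-01,  9.880000e-01,  1.457755e+03],
       [ 0.000000e+00,  0.000000e+00,  0.000000e+00,  1.000000e+00]])}
side {'fx': np.float64(524.204), 'fy': np.float64(524.204), 'cx': np.float64(315.21), 'cy': np.float64(244.197), 'pose': array([[ 8.18000e-01,  3.25000e-01, -4.75000e-01,  1.66060e+01],
       [-5.76000e-01,  4.64000e-01, -6.73000e-01, -7.76515e+02],
       [ 1.00000e-03,  8.24000e-01,  5.67000e-01,  7.06842e+02],
       [ 0.00000e+00,  0.00000e+00,  0.00000e+00,  1.00000e+00]])}
{'time_s': 0.1, 'q': array([ 1.10280364,  0.53708922, -0.00444765,  1.53877505,  0.0026249 ,
        1.06726941, -0.07117268]), 'dq': array([-1.10775154e-03, -1.05144584e-03, -2.23435375e-05, -2.33895370e-03,
       -8.80832491e-04, -1.77092546e-04,  1.74645063e-03]), 'joint_torque': array([ 2.46756659e-03, -5.72083926e+01,  9.93779674e-01, -2.52232450e+01,
       -5.61811659e-02,  1.34298144e-02,  4.59375701e-05]), 'position': array([ 253.9671091 , -597.73561922,  237.92707794]), 'orientation': array([-3.07692865e+00, -6.26786556e-01,  6.80532295e-04]), 'force': array([ 0.52704732, -0.6592487 , -0.20828869]), 'wrist_torque': array([-0.04430187,  0.00518279,  0.05281599]), 'finger_force': 0.0, 'width': 87.82146221230438}
```

View pics/top0.png

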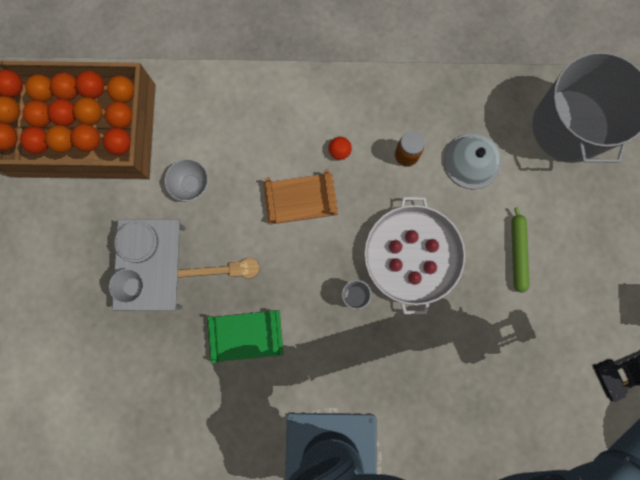

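View pics/side0.png

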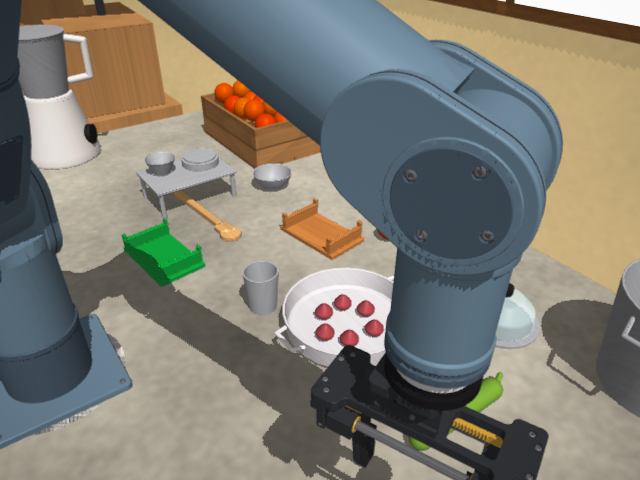

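The top view shows the paddle sticking out from the rack at (178,272) to its tip (260,267). The wooden stand is at (300,197) and the green one is a decoy. The pan is at (415,254), with the tumbler close by at (356,294). I'll enlarge these next.

```bash
python3 - <<'E'
import cv2
i=cv2.imread('pics/top0.png')
cv2.imwrite('pics/c1.png',cv2.resize(i[160:300,165:345],None,fx=4,fy=4,interpolation=cv2.INTER_CUBIC))
cv2.imwrite('pics/c2.png',cv2.resize(i[190:320,335:475],None,fx=4,fy=4,interpolation=cv2.INTER_CUBIC))
E
```

```text
(no output)
```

View pics/c1.png

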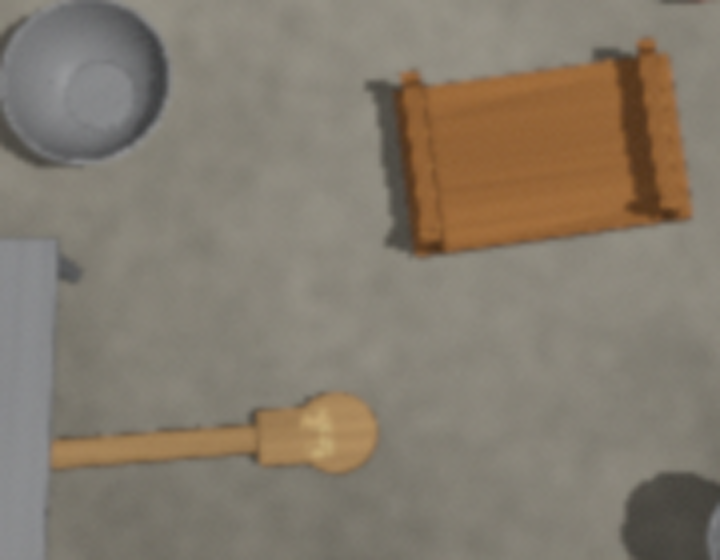

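View pics/c2.png

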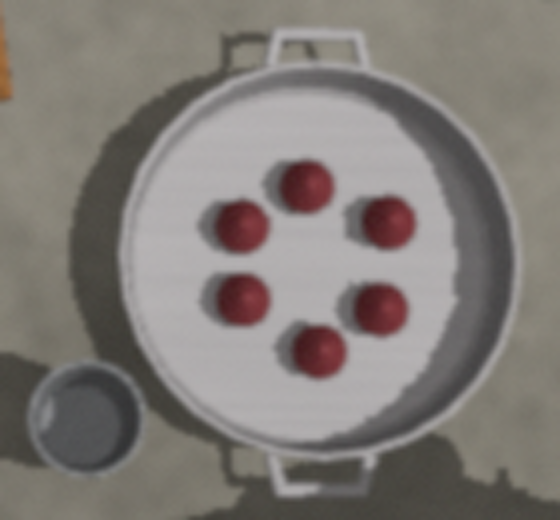

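```bash
python3 - <<'E'
from h import *
import pickle
f=pickle.load(open('f0.pkl','rb'))['top']
P=lambda c,ox,oy,x,y,z: px2w(f,ox+(x+.5)/4-.5,oy+(y+.5)/4-.5,z)
for n,x,y,z in [('tip',378,432,6.5),('jun',257,438,13),('rackedge',52,453,16),('neckmid',150,446,16),('lbar',419,163,46),('rbar',664,128,46),('lb_f',408,76,52),('lb_n',430,250,52),('rb_f',648,45,52),('rb_n',680,212,52),('rack corner',55,240,78),('bowl',84,82,45)]:
    print(n,P(0,165,160,x,y,z).round(1))
for n,x,y,z in [('panL',120,260,50),('panR',520,260,50),('panT',320,65,50),('panB',320,455,50),('tumbler',87,418,90)]+[('on',*p,20) for p in [(306,187),(388,222),(380,310),(319,352),(242,300),(241,226)]]:
    print(n,P(0,335,190,x,y,z).round(1))
for u,v in [(113,220),(180,220),(178,309),(112,309)]: print('rack',px2w(f,u,v,78).round(1))
print('tom',px2w(f,340,148,30).round(1),'jar',px2w(f,412,140,110).round(1))
E
```

```text
tip [461.8 185.7   6.5]
jun [456.4 260.8  13. ]
rackedge [445.  388.1  16. ]
neckmid [450.2 327.   16. ]
lbar [627.  160.7  46. ]
rbar [651.5   7.8  46. ]
lb_f [681.2 168.5  52. ]
lb_n [570.8 151.7  52. ]
rb_f [703.3  18.5  52. ]
rb_n [596.8  -2.7  52. ]
rack corner [569.3 377.   78. ]
bowl [676.4 372.8  45. ]
panL [493.1 -77.7  50. ]
panR [ 496.3 -323.7   50. ]
panT [ 617.  -201.9   50. ]
panB [ 375.5 -199.5   50. ]
tumbler [393.9 -55.9  90. ]
on [ 544.7 -196.9   20. ]
on [ 523.  -248.3   20. ]
on [ 467.4 -242.5   20. ]
on [ 440.6 -204.    20. ]
on [ 472.5 -156.1   20. ]
on [ 519.3 -155.7   20. ]
rack [566.2 535.6  78. ]
rack [568.4 373.   78. ]
rack [353.9 366.5  78. ]
rack [351.9 522.9  78. ]
tom [770.2 -14.9  30. ] jar [ 767.6 -188.   110. ]
```

```bash
cat >> h.py <<'E'
def goto(p,yaw=None):
    """offset (tool axes) and roll from the measured pose to TCP p with tool y along world heading yaw (mod pi)"""
    s=r.observe(); M=R.from_rotvec(s['orientation']).as_matrix()
    o=M.T@(np.array(p,float)-s['position']); roll=0
    if yaw is not None:
        d=M.T@np.array([np.cos(yaw),np.sin(yaw),0]); roll=np.arctan(-d[0]/d[1])
    print('offset',o.round(1),'roll',round(roll,3),'pos',s['position'].round(1),'t',round(s['time_s'],2),'w',round(s['width'],1),'q7',round(s['q'][6],2)); return o,roll
E
python3 - <<'E'
from h import *
M=R.from_rotvec(r.observe()['orientation']).as_matrix();print(M.round(3))
yaw=np.arctan2(0.083,0.9966)  # perpendicular to paddle (0.083,-0.997)
for p in [(560,-150,240),(540,150,240),(453.1,290.4,150),(453.1,290.4,3)]: goto(p,yaw)
E
```

```text
[[ 0.92   0.391 -0.001]
 [ 0.391 -0.92   0.001]
 [-0.    -0.002 -1.   ]]
offset [ 456.8 -292.3   -1.7] roll -1.252 pos [ 254.  -597.7  237.9] t 0.1 w 87.8 q7 -0.07
offset [ 555.7 -576.3   -1.3] roll -1.252 pos [ 254.  -597.7  237.9] t 0.1 w 87.8 q7 -0.07
offset [ 530.7 -739.3   89. ] roll -1.252 pos [ 254.  -597.7  237.9] t 0.1 w 87.8 q7 -0.07
offset [ 530.7 -739.1  236. ] roll -1.252 pos [ 254.  -597.7  237.9] t 0.1 w 87.8 q7 -0.07
```

>>> apply_moves(
  grip=[1,1,1,1,1],
  offset=[
    [457,-292,-2],
    [457,-292,-2],
    [457,-292,-2],
    [457,-292,-2],
    [457,-292,-2],
  ],
  roll=[-1.25,-1.25,-1.25,-1.25,-1.25],
)

```text
time_s: 0.6
position: [396.0, -390.0, 239.5]
orientation: [-2.629, -1.719, 0.0]
force: [0.8, -0.3, 0.3]
width: 88.1
finger_force: 0.0
```

```bash
python3 - <<'E'
from h import *
yaw=np.arctan2(0.083,0.9966)
goto((560,-100,240),yaw);goto((453,290,240),yaw); print(r.observe()['q'].round(2))
E
```

```text
offset [331.5  33.8  -0.5] roll -0.496 pos [ 396.  -390.   239.5] t 0.6 w 88.1 q7 0.19
offset [ 6.457e+02 -2.207e+02 -5.000e-01] roll -0.496 pos [ 396.  -390.   239.5] t 0.6 w 88.1 q7 0.19
[ 0.89  0.39 -0.24  1.78  0.11  0.99  0.19]
```

>>> apply_moves(
  grip=[1,1,1,1,1],
  offset=[
    [331,34,0],
    [331,34,0],
    [331,34,0],
    [331,34,0],
    [331,34,0],
  ],
  roll=[-0.5,-0.5,-0.5,-0.5,-0.5],
)

```text
time_s: 1.1
position: [520.3, -173.5, 239.4]
orientation: [-2.128, -2.31, 0.0]
force: [1.2, -0.3, -0.1]
width: 87.8
finger_force: 0.0
```

```bash
python3 - <<'E'
from h import *
yaw=np.arctan2(0.083,0.9966)
goto((520,140,200),yaw);goto((453,290,150),yaw); print(r.observe()['q'].round(2))
E
```

```text
offset [312.5  25.4  39.5] roll -0.001 pos [ 520.3 -173.5  239.4] t 1.1 w 87.8 q7 0.15
offset [467.4 -29.   89.5] roll -0.001 pos [ 520.3 -173.5  239.4] t 1.1 w 87.8 q7 0.15
[ 0.58  0.4  -0.43  1.79  0.19  1.    0.15]
```

>>> apply_moves(
  grip=[1,1,1,1,1],
  offset=[
    [312,25,40],
    [312,25,40],
    [312,25,40],
    [312,25,40],
    [312,25,40],
  ],
  roll=[0,0,0,0,0],
)

```text
time_s: 1.6
position: [519.2, 74.5, 207.6]
orientation: [-2.13, -2.309, 0.001]
force: [0.8, 0.3, -0.3]
width: 88.2
finger_force: 0.0
```

```bash
python3 - <<'E'
from h import *
yaw=np.arctan2(0.083,0.9966)
goto((453,290,90),yaw); print(r.observe()['q'].round(2))
E
```

```text
offset [220.2 -48.6 117.5] roll -0.002 pos [519.2  74.5 207.6] t 1.6 w 88.2 q7 -0.37
[ 0.17  0.41 -0.5   1.88  0.25  0.92 -0.37]
```

>>> apply_moves(
  grip=[0.2,0.2,0.2,0.2,0.2],
  offset=[
    [220,-48,118],
    [220,-48,118],
    [220,-48,118],
    [220,-48,118],
    [220,-48,118],
  ],
  roll=[0,0,0,0,0],
)

```text
time_s: 2.1
position: [454.4, 285.9, 90.8]
orientation: [2.13, 2.309, -0.001]
force: [0.5, 0.2, 0.9]
width: 53.3
finger_force: 0.0
```

```bash
python3 - <<'E'
from h import *
yaw=np.arctan2(0.083,0.9966)
goto((453,290,3),yaw)
f=r.grab_frame('wrist'); f2=r.grab_frame('top'); print(f['fx'],f['cx'],f['cy'],f['tool_from_camera'])
cv2.imwrite('pics/w1.png',np.hstack([cv2.resize(f['frame'],(480,360)),cv2.resize(f2['frame'][200:340,160:280],(309,360),interpolation=cv2.INTER_CUBIC)])[:,:,::-1])
E
```

```text
offset [ 4.2 -1.  87.8] roll -0.003 pos [454.4 285.9  90.8] t 2.1 w 53.3 q7 -0.91
371.64829954431775 321.2065858100963 236.85390759385385 [[ 1.02930090e-03  9.61888353e-01  2.73440553e-01  7.08402193e+01]
 [ 9.99999470e-01 -9.88522849e-04 -2.86906030e-04 -1.10138554e-01]
 [-5.66933452e-06  2.73440703e-01 -9.61888861e-01 -1.46596047e+02]
 [ 0.00000000e+00  0.00000000e+00  0.00000000e+00  1.00000000e+00]]
```

View pics/w1.png

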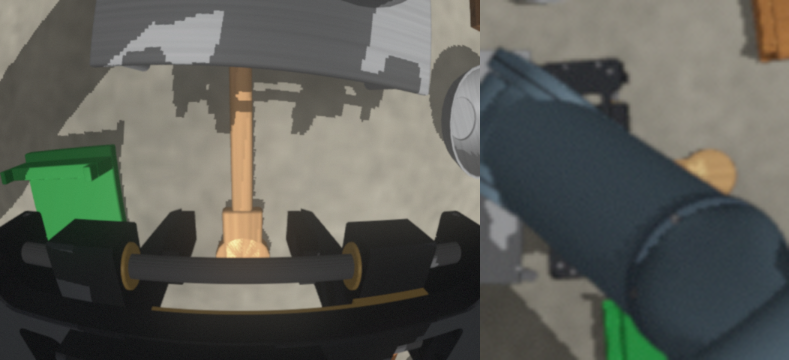

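The wrist view (scaled) shows the handle at column ~241, midway between the fingers, and the rack edge well clear. I'll lower and grip.

>>> apply_moves(
  grip=[0.2,0.2,0.2,0.2,0.2],
  offset=[
    [4,-1,30],
    [4,-1,60],
    [4,-1,80],
    [4,-1,87],
    [4,-1,87],
  ],
  roll=[0,0,0,0,0],
)

```text
time_s: 2.7
position: [453.5, 287.7, 4.3]
orientation: [-2.13, -2.309, 0.003]
force: [0.1, 0.7, -0.3]
width: 53.0
finger_force: 0.0
```

>>> apply_moves(
  grip=[-1,-1,-1,-1,-1],
  offset=[
    [0,0,0],
    [0,0,0],
    [0,0,0],
    [0,0,0],
    [0,0,0],
  ],
  roll=[0,0,0,0,0],
  force=35,
)

```text
time_s: 3.2
position: [454.2, 288.6, 5.4]
orientation: [2.129, 2.309, 0.001]
force: [-0.4, -1.0, 3.5]
width: 17.1
finger_force: 35.0
```

```bash
python3 - <<'E'
from h import *
goto((453+.083*160,290-.9966*160,6)); print(r.observe()['force'],r.observe()['finger_force'])
E
```

```text
offset [-158.6   -0.7   -0.7] roll 0 pos [454.2 288.6   5.4] t 3.2 w 17.1 q7 -0.99
[-0.3756044  -0.95310517  3.46277578] 34.99353647232056
```

>>> apply_moves(
  grip=[-1,-1,-1,-1,-1],
  offset=[
    [-32,0,0],
    [-64,0,0],
    [-96,0,0],
    [-128,0,0],
    [-160,0,0],
  ],
  roll=[0,0,0,0,0],
)

```text
time_s: 3.7
position: [467.2, 128.9, 5.3]
orientation: [-2.129, -2.311, -0.003]
force: [0.6, 1.7, 1.0]
width: 17.9
finger_force: 35.0
```

```bash
python3 - <<'E'
from h import *
f=r.grab_frame('side'); f2=r.grab_frame('top'); 
cv2.imwrite('pics/w2.png',np.hstack([cv2.resize(f['frame'],(440,330)),cv2.resize(f2['frame'][160:310,100:260],(352,330),interpolation=cv2.INTER_CUBIC)])[:,:,::-1])
u=np.array([24.5,-152.9]);u/=np.linalg.norm(u);print(u)
c=np.array([639.2,84.2])+47*u
yaw=np.arctan2(-u[0],-u[1])*-1; yaw=np.arctan2(u[0],-u[1])
print(c); goto((*c,110),yaw); goto((*c,33),yaw)
E
```

```text
[ 0.15821718 -0.98740434]
[646.63620729  37.79199615]
offset [-100.7  172.  -104.4] roll -0.083 pos [467.6 124.9   5.3] t 3.8 w 17.5 q7 -0.76
offset [-100.5  171.9  -27.4] roll -0.083 pos [467.6 124.9   5.3] t 3.8 w 17.5 q7 -0.76
```

View pics/w2.png

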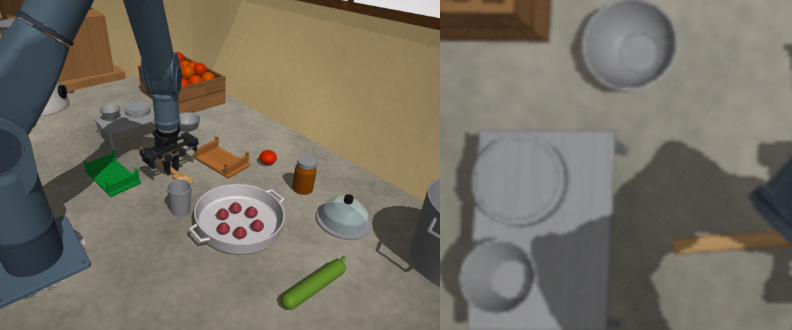

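The side view shows the paddle held with its whole handle out. The top view has the butt at about pixel (207,272), clear of the rack edge at column ~178.

>>> apply_moves(
  grip=[-1,-1,-1,-1,-1],
  offset=[
    [-2,2,-45],
    [-12,25,-85],
    [-40,65,-104],
    [-65,105,-104],
    [-90,145,-104],
  ],
  roll=[0,0,-0.03,-0.06,-0.083],
)

```text
time_s: 4.3
position: [620.6, 49.6, 110.1]
orientation: [2.03, 2.395, 0.002]
force: [0.3, 0.2, -0.7]
width: 17.5
finger_force: 35.0
```

```bash
python3 - <<'E'
from h import *
u=np.array([.1582,-.9874]); yaw=np.arctan2(u[0],-u[1])
import pickle
f0=pickle.load(open('f0.pkl','rb'))['top']; b=px2w(f0,206.8,272.3,12);print('butt',b, 'grip x', -150+np.linalg.norm(b[:2]-[467.6,124.9]))
c=np.array([639.2,84.2])+47*u
goto((*c,110),yaw); goto((*c,49),yaw)
f=r.grab_frame('side'); i=f['frame']
cv2.imwrite('pics/w3.png',cv2.resize(i[140:340,150:420],None,fx=2.9,fy=2.9)[:,:,::-1])
E
```

```text
butt [447.78564985 316.03224274  12.        ] grip x 42.156557747493764
offset [-15.9  23.8   0.2] roll 0.006 pos [620.6  49.6 110.1] t 4.3 w 17.5 q7 -0.32
offset [-15.9  23.6  61.2] roll 0.006 pos [620.6  49.6 110.1] t 4.3 w 17.5 q7 -0.32
```

View pics/w3.png

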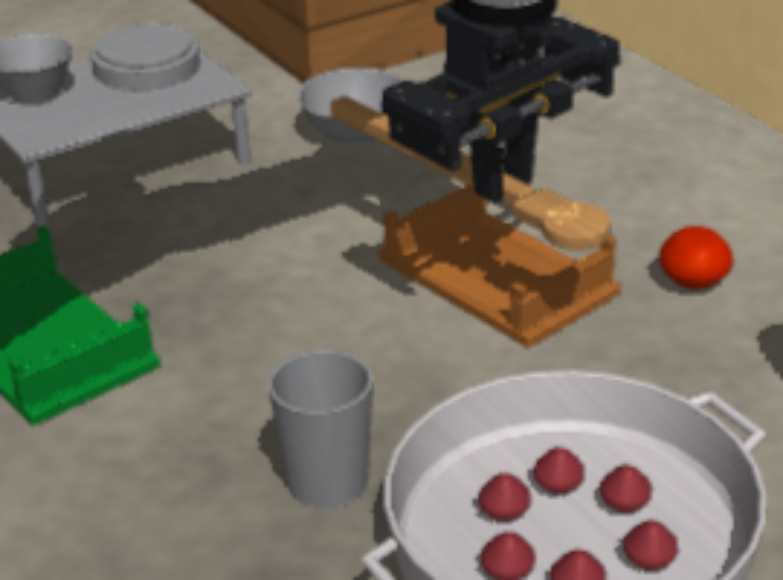

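The side view shows the paddle held level above the wooden stand with the blade towards the pan. I'll lower it onto the bars.

>>> apply_moves(
  grip=[-1,-1,-1,-1,-1],
  offset=[
    [-14,24,15],
    [-14,24,40],
    [-14,24,58],
    [-14,24,63],
    [-14,24,65],
  ],
  roll=[0,0,0,0,0],
)

```text
time_s: 4.85
position: [642.4, 41.1, 45.2]
orientation: [-2.03, -2.395, 0.007]
force: [-12.9, -3.0, 31.0]
width: 17.5
finger_force: 35.0
```

>>> apply_moves(
  grip=[0.0,0.0,0.0,0.0,0.0],
  offset=[
    [0,0,0],
    [0,0,0],
    [0,0,0],
    [0,0,-30],
    [0,0,-70],
  ],
  roll=[0,0,0,0,0],
)

```text
time_s: 5.35
position: [642.6, 41.2, 112.5]
orientation: [-2.029, -2.394, 0.005]
force: [1.5, -0.3, -0.0]
width: 44.0
finger_force: 0.0
```

```bash
python3 - <<'E'
from h import *
u=np.array([.1582,-.9874]); yaw=np.arctan2(u[0],-u[1])
c=np.array([639.2,84.2])-115*u; print(c)
goto((*c,115),yaw); goto((*c,29),yaw)
f=r.grab_frame('side'); g=r.grab_frame('top')
cv2.imwrite('pics/w4.png',np.hstack([cv2.resize(f['frame'][150:310,220:400],(394,350)),cv2.resize(g['frame'][150:300,190:360],(397,350),interpolation=cv2.INTER_CUBIC)])[:,:,::-1])
E
```

```text
[621.007 197.751]
offset [158.    4.4  -2.4] roll 0.006 pos [642.6  41.2 112.5] t 5.35 w 44.0 q7 -0.29
offset [158.    4.8  83.6] roll 0.006 pos [642.6  41.2 112.5] t 5.35 w 44.0 q7 -0.29
```

View pics/w4.png

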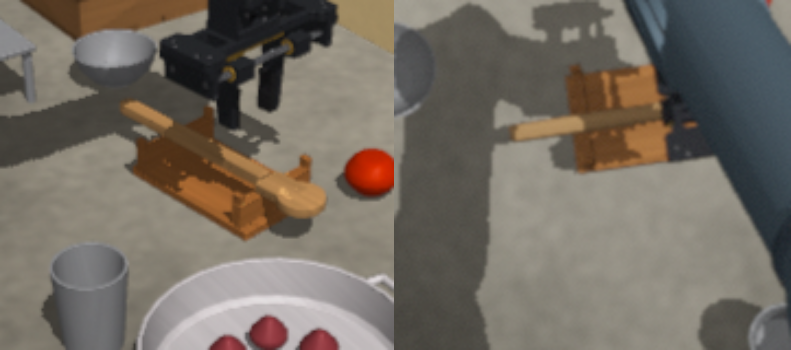

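The pictures show the paddle lying flat across both bars, released, with the butt at about (240.5,206.6) in the top frame. I'll move over the handle end.

>>> apply_moves(
  grip=[0,0,0,0,0],
  offset=[
    [40,1,0],
    [80,3,0],
    [120,4,0],
    [158,4,0],
    [158,4,0],
  ],
  roll=[0,0,0,0,0],
)

```text
time_s: 5.95
position: [619.8, 206.3, 114.0]
orientation: [-2.018, -2.402, -0.005]
force: [0.1, 1.8, -1.0]
width: 43.7
finger_force: 0.0
```

```bash
python3 - <<'E'
from h import *
import pickle
f0=pickle.load(open('f0.pkl','rb'))['top']
b=px2w(f0,240.5,206.6,48); print('butt',b)
print('pred', np.array([642.4,41.1])-195*np.array([.1582,-.9874]))
for du,dv in ((0,0),): pass
g=r.grab_frame('side')
# tip in side view: local crop for colour of the blade
for p in [(663,-64,46),(615,232,48)]: print(w2px(g,p))
cv2.imwrite('pics/w5.png',cv2.resize(g['frame'][180:280,260:390],None,fx=6,fy=6,interpolation=cv2.INTER_CUBIC)[:,:,::-1])
goto((621,197.7,29),np.arctan2(.1582,.9874))
E
```

```text
butt [609.73082697 231.97604187  48.        ]
pred [611.551 233.643]
(np.float64(368.23032929268845), np.float64(245.92986614791084))
(np.float64(279.0576438261393), np.float64(197.3140667348953))
offset [-4.5 -0.7 84.6] roll 0.011 pos [621.  202.1 113.7] t 6.0 w 43.8 q7 -0.53
```

View pics/w5.png

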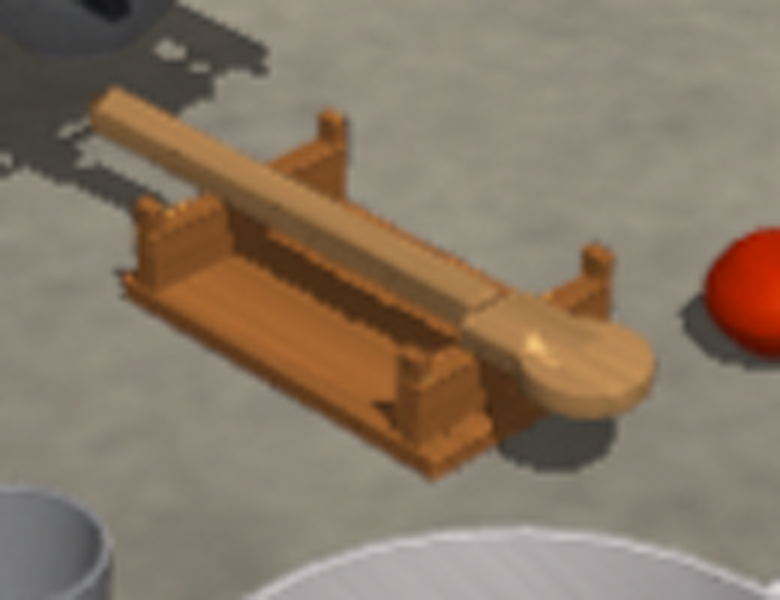

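The side crop shows the paddle flat on both bars and roughly centred, with its tip at crop pixel (655,365) and butt at (100,110). I'll grasp 35 mm from the butt with a light grip so it can pivot as the hand rises.

>>> apply_moves(
  grip=[0,0,0,0,0],
  offset=[
    [-2,-4,35],
    [-2,-4,65],
    [-2,-4,80],
    [-2,-4,85],
    [-2,-4,85],
  ],
  roll=[0.01,0.01,0.01,0.01,0.01],
)

```text
time_s: 6.5
position: [619.2, 194.6, 28.8]
orientation: [-2.045, -2.385, 0.001]
force: [0.7, 0.6, 0.4]
width: 44.5
finger_force: 0.0
```

>>> apply_moves(
  grip=[-1,-1,-1,-1,-1],
  offset=[
    [0,0,0],
    [0,0,0],
    [0,0,0],
    [0,0,0],
    [0,0,0],
  ],
  roll=[0,0,0,0,0],
  force=4,
)

```text
time_s: 7.0
position: [619.4, 195.3, 29.6]
orientation: [2.044, 2.385, 0.001]
force: [-1.4, 0.1, 4.3]
width: 17.7
finger_force: 4.0
```

>>> apply_moves(
  grip=[-1,-1,-1,-1,-1],
  offset=[
    [-1,0,-20],
    [-4,0,-40],
    [-10,0,-60],
    [-18,0,-80],
    [-29,0,-100],
  ],
  roll=[0,0,0,0,0],
)

```text
time_s: 7.5
position: [623.5, 166.5, 131.0]
orientation: [2.043, 2.386, 0.001]
force: [-0.2, 0.3, -1.2]
width: 17.8
finger_force: 4.0
```

```bash
python3 - <<'E'
from h import *
g=r.grab_frame('side'); s=r.observe(); print(s['position'],s['force'],s['wrist_torque'])
cv2.imwrite('pics/w6.png',cv2.resize(g['frame'][130:280,240:410],None,fx=3.5,fy=3.5,interpolation=cv2.INTER_CUBIC)[:,:,::-1])
E
```

```text
[626.05000512 164.22927678 134.1783451 ] [ 1.41797149 -1.03530888  2.01692557] [-0.1458357  -0.13309462 -0.10038841]
```

View pics/w6.png

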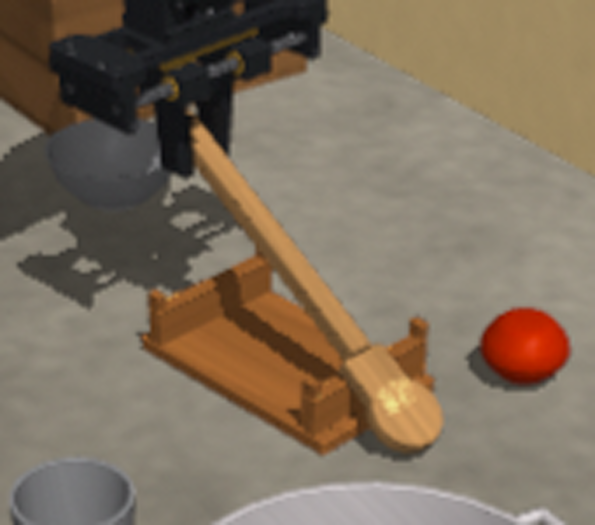

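The side crop shows the paddle pivoting in the fingers: handle end raised, blade over the far bar with its tip down near the counter. I continue raising to about 55° tilt with the tip resting on the counter.

>>> apply_moves(
  grip=[-1,-1,-1,-1,-1],
  offset=[
    [-12,0,-11],
    [-26,0,-28],
    [-39,0,-41],
    [-54,0,-54],
    [-70,0,-66],
  ],
  roll=[0,0,0,0,0],
)

```text
time_s: 8.05
position: [634.2, 96.9, 195.8]
orientation: [-2.043, -2.386, -0.001]
force: [0.5, 0.2, 0.5]
width: 18.1
finger_force: 4.0
```

>>> apply_moves(
  grip=[-1,-1,-1,-1,-1],
  offset=[
    [0,0,0],
    [0,0,0],
    [0,0,0],
    [0,0,0],
    [0,0,0],
  ],
  roll=[0,0,0,0,0],
  force=60,
)

```text
time_s: 8.55
position: [633.9, 97.8, 194.4]
orientation: [-2.042, -2.386, 0.001]
force: [-0.2, -0.7, 0.3]
width: 17.5
finger_force: 60.0
```

```bash
cat >> h.py <<'E'
def blade(name='side',box=None,off=(0,0)):
    """axis of the wood-coloured (paddle) region: centroid, direction, extremes, in pixels"""
    f=r.grab_frame(name); i=f['frame']; hsv=cv2.cvtColor(i,cv2.COLOR_RGB2HSV)
    m=cv2.inRange(hsv,(10,70,110),(19,175,255))
    if box: k=np.zeros_like(m); k[box[1]:box[3],box[0]:box[2]]=255; m&=k
    return f,m
E
python3 - <<'E'
from h import *
f,m=blade('side')
n,l,st,c=cv2.connectedComponentsWithStats(m)
for k in np.argsort(-st[1:,4])[:6]+1: print(st[k],c[k].round(1))
hsv=cv2.cvtColor(cv2.imread('pics/w6.png'),cv2.COLOR_BGR2HSV)
for p in [(230,180),(300,280),(400,400),(420,420),(260,360),(230,335),(320,400),(270,280)]: print(p,hsv[p[1],p[0]])
s=r.observe();print(s['position'],s['force'],s['width'])
E
```

```text
[  80   10  104  124 7406] [128.2  79.2]
[ 316  148   54  114 1224] [344.  213.5]
[562 120  53  67 774] [589.7 152.6]
[257 143  48  23 647] [278.4 154.5]
[200  74  98  57 351] [244.   97.4]
[501  62  36  28 300] [517.1  74.6]
(230, 180) [ 16 139 189]
(300, 280) [ 16 139 180]
(400, 400) [ 20 124 227]
(420, 420) [ 16 139 213]
(260, 360) [ 14 181 152]
(230, 335) [ 14 179 154]
(320, 400) [ 14 177 138]
(270, 280) [ 13 126 127]
[633.8960659   97.69506791 194.48487911] [-0.02897809 -0.92770975  0.23649926] 17.032263823311528
```

```bash
cat >> h.py <<'E'
def tilt(L=261):
    """fit tilt from the side view: silhouette of a posed paddle against the mask"""
    f,m=blade('side'); n,l,st,c=cv2.connectedComponentsWithStats(m)
    s=r.observe(); M=R.from_rotvec(s['orientation']).as_matrix(); u=-M[:,0]; y=M[:,1]
    G=s['position']+[0,0,18.6]
    g=w2px(f,G+150*(u*.57+np.array([0,0,-.82])))
    k=l[int(round(g[1])),int(round(g[0]))]; m=(l==k)
    best=[]
    a=np.linspace(0,2*np.pi,24)
    for th in np.radians(np.arange(10,91,1)):
        d=u*np.cos(th)+np.array([0,0,-np.sin(th)]); nn=np.cross(d,y); nn*=np.sign(nn[2]) if abs(nn[2])>1e-6 else 1
        im=np.zeros(m.shape,np.uint8)
        O=lambda t,w,h: w2px(f,G+d*t+y*w+nn*h)
        for pts in ([O(t,w,h) for t in(25,L-76) for w in(-9,9) for h in(-8,8)],[O(t,w,h) for t in(L-76,L-26) for w in(-18,18) for h in(-8,5)],[O(L-26+26*np.cos(q),26*np.sin(q),h) for q in a for h in(-8,5)]):
            cv2.fillConvexPoly(im,cv2.convexHull(np.array(pts).round().astype(np.int32)),1)
        best.append(((im*m).sum()/((im|m).sum()),np.degrees(th)))
    best.sort(reverse=True); th=np.radians(best[0][1])
    tip=G+L*(u*np.cos(th)+np.array([0,0,-np.sin(th)]))
    print('tilt',[(round(a,2),round(b)) for a,b in best[:3]],'tip',tip.round(1),'area',m.sum()); return th,tip
E
python3 - <<'E'
from h import *
tilt()
M=R.from_rotvec(r.observe()['orientation']).as_matrix(); print(M.round(3))
E
```

```text
tilt [(np.float64(0.69), 51), (np.float64(0.69), 52), (np.float64(0.68), 53)] tip [659.3 -64.7  10.4] area 1229
[[-0.154  0.988 -0.001]
 [ 0.988  0.154 -0.   ]
 [ 0.    -0.001 -1.   ]]
```

```bash
python3 - <<'E'
from h import *
goto((633.9,97.7,290)); goto((466,-51,290))
E
```

```text
offset [  0.1  -0.1 -95.4] roll 0 pos [634.   97.6 194.6] t 8.65 w 17.1 q7 -0.34
offset [-121.  -188.9  -95.3] roll 0 pos [634.   97.6 194.6] t 8.65 w 17.1 q7 -0.34
```

>>> apply_moves(
  grip=[-1,-1,-1,-1,-1],
  offset=[
    [0,0,-15],
    [0,0,-35],
    [0,0,-60],
    [0,0,-80],
    [0,0,-96],
  ],
  roll=[0,0,0,0,0],
)

```text
time_s: 9.15
position: [634.4, 98.1, 293.3]
orientation: [2.043, 2.386, 0.003]
force: [1.0, -0.0, -0.5]
width: 17.2
finger_force: 60.0
```

```bash
python3 - <<'E'
from h import *
print(r.observe()['force'],r.observe()['width']); tilt(); goto((466,-51,290))
E
```

```text
[ 0.98573352 -0.02067883 -0.46936584] 17.15148037532442
tilt [(np.float64(0.65), 53), (np.float64(0.63), 54), (np.float64(0.63), 52)] tip [659.6 -56.8 105.6] area 1349
offset [-121.6 -190.5    4.5] roll 0 pos [635.5  98.4 295.6] t 9.2 w 17.1 q7 -0.29
```

>>> apply_moves(
  grip=[-1,-1,-1,-1,-1],
  offset=[
    [-20,-30,0],
    [-45,-72,0],
    [-75,-117,0],
    [-103,-162,0],
    [-121,-190,0],
  ],
  roll=[0,0,0,0,0],
)

```text
time_s: 9.7
position: [462.5, -53.0, 290.4]
orientation: [-2.045, -2.384, 0.002]
force: [-0.4, -0.0, -0.5]
width: 17.1
finger_force: 60.0
```

```bash
python3 - <<'E'
from h import *
f,m=blade('side'); 
th,tip=tilt(); goto((466,-51,201))
f,m=blade('top'); n,l,st,c=cv2.connectedComponentsWithStats(m)
for k in range(1,n):
    if st[k,4]>60 and 300<c[k][0]<480 and 180<c[k][1]<320: 
        print(st[k],c[k]); ys,xs=np.nonzero(l==k); j=xs.argmax(); print('right extreme',px2w(f,xs.max()+.5,ys[xs==xs.max()].mean(),105))
E
```

```text
tilt [(np.float64(0.69), 54), (np.float64(0.69), 53), (np.float64(0.68), 55)] tip [ 483.6 -207.4   98.1] area 2105
offset [ 4.1  6.  89.3] roll 0 pos [461.  -55.6 290.3] t 9.8 w 17.1 q7 0.04
[324 169  14  46 348] [330.70402299 191.79310345]
right extreme [591.68871003  -8.94327652 105.        ]
[414 247  11  21 179] [418.24581006 257.77094972]
right extreme [ 469.51392118 -215.42803289  105.        ]
```

>>> apply_moves(
  grip=[-1,-1,-1,-1,-1],
  offset=[
    [6,6,20],
    [6,6,45],
    [6,6,65],
    [6,6,80],
    [6,6,87],
  ],
  roll=[0,0,0,0,0],
)

```text
time_s: 10.35
position: [470.2, -43.0, 202.6]
orientation: [-2.04, -2.386, -0.0]
force: [-0.1, 0.6, -1.2]
width: 17.2
finger_force: 60.0
```

>>> apply_moves(
  grip=[-1,-1],
  offset=[
    [0,0,1],
    [0,0,1.5],
  ],
  roll=[0,0],
)

```text
time_s: 10.55
position: [470.8, -43.9, 202.8]
orientation: [2.043, 2.386, 0.001]
force: [-0.8, 0.0, -0.7]
width: 17.0
finger_force: 60.0
```

```bash
python3 - <<'E'
from h import *
for _ in range(1):
    s=r.observe(); print(s['position'],s['force'],s['wrist_torque'])
tilt()
a=np.radians(165); goto((471+52*np.cos(a),-43+52*np.sin(a),200.5))
M=R.from_rotvec(s['orientation']).as_matrix()
for q in range(4):
    b=a+q*np.pi/2; print([np.round(M.T@(52*np.array([np.cos(b+k*np.pi/10)-np.cos(b),np.sin(b+k*np.pi/10)-np.sin(b),0])),0)[:2].tolist() for k in range(1,6)])
E
```

```text
[470.79857791 -43.94398349 202.8403069 ] [-0.78993956  0.01576886 -0.6503332 ] [ 0.08883149 -0.07599978 -0.00675715]
tilt [(np.float64(0.71), 53), (np.float64(0.71), 54), (np.float64(0.7), 52)] tip [ 495.  -199.4   13.1] area 1721
offset [ 22.1 -47.2   2.4] roll 0 pos [470.8 -44.1 203. ] t 10.6 w 17.2 q7 -0.07
[[-16.0, -4.0], [-32.0, -3.0], [-47.0, 3.0], [-60.0, 13.0], [-69.0, 27.0]]
[[-4.0, 16.0], [-3.0, 32.0], [3.0, 47.0], [13.0, 60.0], [27.0, 69.0]]
[[16.0, 4.0], [32.0, 3.0], [47.0, -3.0], [60.0, -13.0], [69.0, -27.0]]
[[4.0, -16.0], [3.0, -32.0], [-3.0, -47.0], [-13.0, -60.0], [-27.0, -69.0]]
```

>>> apply_moves(
  grip=[-1,-1,-1,-1,-1],
  offset=[
    [0,0,2],
    [4,-9,3],
    [10,-22,3],
    [16,-35,3],
    [22,-47,3],
  ],
  roll=[0,0,0,0,0],
)

```text
time_s: 11.1
position: [419.5, -30.0, 199.8]
orientation: [2.043, 2.385, 0.0]
force: [0.8, 0.2, -0.1]
width: 16.9
finger_force: 60.0
```

>>> apply_moves(
  grip=[-1,-1,-1,-1,-1],
  offset=[
    [-16,-4,0],
    [-32,-3,0],
    [-47,3,0],
    [-60,13,0],
    [-69,27,0],
  ],
  roll=[0,0,0,0,0],
)

```text
time_s: 11.6
position: [469.0, -79.7, 210.7]
orientation: [2.03, 2.386, 0.039]
force: [-4.3, 42.0, 83.6]
width: 22.5
finger_force: 63.9
```

```bash
cat >> h.py <<'E'
def onions():
    f=r.grab_frame('top'); h=cv2.cvtColor(f['frame'],cv2.COLOR_RGB2HSV)
    m=cv2.inRange(h,(170,110,40),(180,255,255)); n,l,st,c=cv2.connectedComponentsWithStats(m)
    for k in range(1,n):
        if st[k,4]>25: p=px2w(f,*c[k],20)[:2]-[495,-200.6]; print('onion',(p+[495,-200.6]).round(0),'R',round(np.hypot(*p)),'ang',round(np.degrees(np.arctan2(p[1],p[0]))),'area',st[k,4])
E
python3 - <<'E'
from h import *
s=r.observe(); print(s['position'],s['force']); tilt(); onions()
E
```

```text
[468.98836216 -79.66759476 210.69292237] [-4.34615616 41.99907669 83.57492119]
tilt [(np.float64(0.01), 23), (np.float64(0.01), 14), (np.float64(0.01), 25)] tip [ 510.  -318.2  125.6] area 285870
onion [ 523. -249.] R 56 ang -60 area 104
onion [ 468. -247.] R 54 ang -120 area 69
```

The paddle jackknifed: pushing with the tip leading dug it in. I'll lift it clear right away and reassess.

>>> apply_moves(
  grip=[-1,-1,-1,-1,-1],
  offset=[
    [-3,0,-15],
    [4,0,-30],
    [10,0,-50],
    [10,0,-75],
    [10,0,-95],
  ],
  roll=[0,0,0,0,0],
)

```text
time_s: 12.2
position: [455.3, -83.5, 295.6]
orientation: [2.043, 2.386, 0.0]
force: [0.5, 0.4, -1.3]
width: 17.0
finger_force: 60.0
```

```bash
python3 - <<'E'
from h import *
s=r.observe(); print(s['position'],s['force'],s['width']); onions()
for nm in('side','top'):
    f,m=blade(nm); save(f'pics/{nm}_j.png',f); n,l,st,c=cv2.connectedComponentsWithStats(m)
    for k in range(1,n):
        if st[k,4]>80 and (nm=='side' and 250<c[k][0]<450 and c[k][1]>150 or nm=='top' and 340<c[k][0]<480): 
            print(nm,st[k],c[k].round(1)); ys,xs=np.nonzero(l==k); print(cv2.minAreaRect(np.c_[xs,ys].astype(np.int32)))
    g=s['position']+[0,0,18.6]; print('grip px',w2px(f,g))
E
```

```text
[455.29965082 -83.51576994 295.58272607] [ 0.46957101  0.40446694 -1.26254138] 17.01496285221189
onion [ 524. -257.] R 63 ang -63 area 41
side [257 146  20  21 214] [267.8 157.2]
((265.95361328125, 155.90451049804688), (16.068817138671875, 21.682600021362305), 78.11134338378906)
side [ 289  153   75  143 2016] [320.7 234.5]
((325.9339904785156, 218.94692993164062), (147.34426879882812, 63.02849578857422), 65.3764419555664)
grip px (np.float64(291.40424046674684), np.float64(162.08663178578382))
grip px (np.float64(376.0861276084924), np.float64(257.52159148905565))
```

```bash
cat >> h.py <<'E'
E
python3 - <<'E'
from h import *
for L in (250,261,272): tilt(L)
f=cv2.imread('pics/side_j.png'); hsv=cv2.cvtColor(f,cv2.COLOR_BGR2HSV); m=cv2.inRange(hsv,(10,70,110),(19,175,255))
# row profile of paddle blob
for v in range(150,305,8):
    xs=np.nonzero(m[v,270:420])[0]+270; print(v,(xs.min(),xs.max(),len(xs)) if len(xs) else None)
E
```

```text
tilt [(np.float64(0.67), 61), (np.float64(0.67), 62), (np.float64(0.66), 60)] tip [ 473.9 -203.9   93.9] area 2001
tilt [(np.float64(0.66), 62), (np.float64(0.66), 63), (np.float64(0.63), 61)] tip [ 473.8 -205.2   81.5] area 2011
tilt [(np.float64(0.01), 15), (np.float64(0.01), 17), (np.float64(0.01), 11)] tip [ 495.2 -343.7  241.2] area 284978
150 (np.int64(270), np.int64(412), 32)
158 (np.int64(270), np.int64(407), 16)
166 (np.int64(293), np.int64(388), 9)
174 (np.int64(293), np.int64(416), 15)
182 (np.int64(295), np.int64(306), 12)
190 (np.int64(297), np.int64(309), 13)
198 (np.int64(299), np.int64(315), 16)
206 (np.int64(302), np.int64(317), 13)
214 (np.int64(287), np.int64(320), 18)
222 (np.int64(307), np.int64(362), 16)
230 (np.int64(310), np.int64(361), 12)
238 (np.int64(313), np.int64(363), 12)
246 (np.int64(308), np.int64(355), 16)
254 (np.int64(322), np.int64(342), 17)
262 (np.int64(317), np.int64(337), 19)
270 (np.int64(320), np.int64(341), 20)
278 (np.int64(322), np.int64(345), 24)
286 (np.int64(322), np.int64(345), 24)
294 (np.int64(331), np.int64(339), 9)
302 None
```

>>> apply_moves(
  grip=[-1,-1,-1,-1,-1],
  offset=[
    [5,8,-20],
    [10,17,-40],
    [10,17,-40],
    [10,17,-40],
    [10,17,-40],
  ],
  roll=[0,0,0,0,0],
)

```text
time_s: 13.0
position: [470.0, -72.2, 332.8]
orientation: [-2.043, -2.383, 0.003]
force: [0.3, -0.9, -1.8]
width: 17.3
finger_force: 60.0
```

>>> apply_moves(
  grip=[-1,-1,-1,-1,-1],
  offset=[
    [0,0,0],
    [0,0,0],
    [0,0,0],
    [0,0,0],
    [0,0,0],
  ],
  roll=[0,0,0,0,0],
  force=4,
)

```text
time_s: 13.5
position: [471.2, -71.7, 334.4]
orientation: [-2.044, -2.386, 0.0]
force: [-1.0, 0.8, -1.3]
width: 17.8
finger_force: 4.0
```

>>> apply_moves(
  grip=[-1,-1,-1,-1,-1],
  offset=[
    [0,0,0],
    [0,0,0],
    [0,0,0],
    [0,0,0],
    [0,0,0],
  ],
  roll=[0,0,0,0,0],
  force=60,
)

```text
time_s: 14.0
position: [471.2, -71.7, 334.4]
orientation: [-2.044, -2.386, 0.0]
force: [-0.9, 0.2, -1.8]
width: 17.6
finger_force: 60.0
```

```bash
python3 - <<'E'
from h import *
import re
s=r.observe(); print(s['position'],s['force'],s['width'],s['wrist_torque'])
f=r.grab_frame('side'); save('pics/s7.png',f); hsv=cv2.cvtColor(f['frame'],cv2.COLOR_RGB2HSV); m=cv2.inRange(hsv,(14,90,100),(19,175,255))
M=R.from_rotvec(s['orientation']).as_matrix(); u=-M[:,0]; G=s['position']+[0,0,18.6]
for th in (60,70,80,90): print(th,[np.round(w2px(f,G+t*(u*np.cos(np.radians(th))-np.array([0,0,np.sin(np.radians(th))])))).tolist() for t in (60,150,235,261)])
for v in range(130,300,10):
    xs=np.nonzero(m[v,260:420])[0]+260
    print(v,[ (int(g[0]),int(g[-1])) for g in np.split(xs,np.nonzero(np.diff(xs)>2)[0]+1) if len(g)>4])
E
```

```text
[471.21847504 -71.70304324 334.38264539] [-0.93853955  0.19015045 -1.75782022] 17.630935405801253 [ 0.05816537 -0.08078315 -0.02725257]
60 [[307.0, 170.0], [325.0, 218.0], [341.0, 262.0], [346.0, 276.0]]
70 [[304.0, 170.0], [316.0, 219.0], [327.0, 261.0], [330.0, 274.0]]
80 [[300.0, 170.0], [306.0, 216.0], [312.0, 257.0], [313.0, 269.0]]
90 [[296.0, 168.0], [297.0, 212.0], [297.0, 250.0], [298.0, 260.0]]
130 [(260, 265), (270, 279), (295, 299), (311, 324)]
140 [(260, 280), (295, 302), (310, 327)]
150 [(260, 286), (296, 326)]
160 [(260, 292), (296, 308)]
170 [(299, 311)]
180 [(302, 313)]
190 [(305, 316)]
200 [(308, 319)]
210 [(310, 322)]
220 [(313, 326)]
230 [(316, 331)]
240 [(315, 334)]
250 [(319, 340)]
260 [(318, 342)]
270 [(325, 337)]
280 []
290 []
```

```bash
cat >> h.py <<'E'
def onions_side(old=None):
    f=r.grab_frame('side') if old is None else old; h=cv2.cvtColor(f['frame'],cv2.COLOR_RGB2HSV)
    m=cv2.inRange(h,(165,100,50),(180,255,255))|cv2.inRange(h,(0,100,50),(3,255,200)); m[:,:260]=0
    n,l,st,c=cv2.connectedComponentsWithStats(m)
    for k in range(1,n):
        if st[k,4]>40: p=px2w(f,*c[k],20)[:2]; q=p-[495,-200.6]; print('onion',p.round(0),'R',round(np.hypot(*q)),'ang',round(np.degrees(np.arctan2(q[1],q[0]))),st[k])
E
python3 - <<'E'
from h import *
import pickle
print('start');onions_side(pickle.load(open('f0.pkl','rb'))['side'])
print('now');onions_side()
onions()
E
```

```text
start
onion [ 519. -158.] R 49 ang 60 [334 295  17  15 194]
onion [ 545. -198.] R 50 ang 3 [357 301  17  15 200]
onion [ 473. -158.] R 48 ang 117 [315 304  17  15 203]
onion [ 523. -250.] R 57 ang -60 [365 320  18  16 226]
onion [ 441. -205.] R 54 ang -175 [316 324  18  16 227]
onion [ 468. -244.] R 51 ang -122 [340 330  18  16 230]
now
onion [ 519. -158.] R 49 ang 60 [334 295  17  15 194]
onion [ 545. -198.] R 50 ang 3 [357 301  17  15 200]
onion [ 464. -147.] R 62 ang 120 [308 302  17  16 204]
onion [ 523. -250.] R 57 ang -60 [365 320  18  16 226]
onion [ 433. -219.] R 65 ang -164 [316 330  19  17 233]
onion [ 468. -244.] R 51 ang -122 [340 330  18  17 237]
onion [ 523. -253.] R 60 ang -62 area 68
onion [ 467. -248.] R 55 ang -120 area 63
```

>>> apply_moves(
  grip=[-1,-1,-1,-1,-1],
  offset=[
    [-10,3,20],
    [-22,6,45],
    [-22,6,70],
    [-22,6,85],
    [-22,6,92],
  ],
  roll=[0,0,0,0,0],
)

```text
time_s: 14.65
position: [479.7, -92.5, 240.9]
orientation: [-2.043, -2.384, 0.002]
force: [-0.9, -0.4, -1.1]
width: 17.6
finger_force: 60.0
```

>>> apply_moves(
  grip=[-1,-1,-1,-1,-1],
  offset=[
    [0,0,0],
    [0,0,2],
    [0,0,4],
    [0,0,6],
    [0,0,8],
  ],
  roll=[0,0,0,0,0],
  force=3,
)

```text
time_s: 15.15
position: [480.8, -92.6, 234.7]
orientation: [2.044, 2.385, 0.0]
force: [-0.3, -0.9, -0.9]
width: 18.2
finger_force: 3.0
```

>>> apply_moves(
  grip=[-1,-1,-1],
  offset=[
    [0,0,2],
    [0,0,4],
    [0,0,4],
  ],
  roll=[0,0,0],
)

```text
time_s: 15.45
position: [480.4, -92.5, 230.1]
orientation: [-2.044, -2.385, 0.0]
force: [-0.1, -0.3, -0.9]
width: 18.2
finger_force: 3.0
```

>>> apply_moves(
  grip=[-1,-1,-1,-1,-1],
  offset=[
    [-19,0,-6],
    [-46,0,-12],
    [-73,0,-15],
    [-91,0,-16],
    [-99,0,-17],
  ],
  roll=[0,0,0,0,0],
)

```text
time_s: 15.95
position: [496.1, -192.1, 247.5]
orientation: [2.046, 2.383, 0.001]
force: [0.4, 0.7, 0.0]
width: 18.1
finger_force: 3.0
```

```bash
cat >> h.py <<'E'
def scan(ths=(60,68,76,84,90,96,104),L=261):
    s=r.observe(); print(s['position'].round(1),'F',s['force'].round(1),'w',round(s['width'],1),'t',s['time_s'])
    f=r.grab_frame('side'); hsv=cv2.cvtColor(f['frame'],cv2.COLOR_RGB2HSV); m=cv2.inRange(hsv,(14,90,100),(19,175,255))
    M=R.from_rotvec(s['orientation']).as_matrix(); u=-M[:,0]; G=s['position']+[0,0,18.6]
    for th in ths: print(th,[np.round(w2px(f,G+t*(u*np.cos(np.radians(th))-np.array([0,0,np.sin(np.radians(th))])))).tolist() for t in (60,150,235,L)])
    v0=int(w2px(f,G)[1])
    for v in range(v0+20,v0+170,10):
        xs=np.nonzero(m[v,260:420])[0]+260
        print(v,[(int(g[0]),int(g[-1])) for g in np.split(xs,np.nonzero(np.diff(xs)>2)[0]+1) if len(g)>4],end=' ')
    print()
E
python3 -c "
from h import *
scan();onions_side()"
```

```text
[ 496.1 -192.1  247.5] F [0.4 0.7 0. ] w 18.1 t 15.95
60 [[360.0, 239.0], [377.0, 287.0], [393.0, 331.0], [398.0, 344.0]]
68 [[357.0, 239.0], [369.0, 286.0], [380.0, 329.0], [383.0, 341.0]]
76 [[353.0, 238.0], [360.0, 284.0], [366.0, 324.0], [368.0, 336.0]]
84 [[350.0, 237.0], [352.0, 280.0], [353.0, 318.0], [354.0, 329.0]]
90 [[347.0, 236.0], [345.0, 277.0], [344.0, 312.0], [343.0, 322.0]]
96 [[344.0, 234.0], [339.0, 273.0], [335.0, 305.0], [333.0, 315.0]]
104 [[341.0, 232.0], [331.0, 266.0], [323.0, 295.0], [321.0, 303.0]]
225 [(346, 357)] 235 [(345, 358)] 245 [(346, 358)] 255 [(348, 359)] 265 [(349, 360)] 275 [(350, 360)] 285 [(351, 361)] 295 [(352, 364)] 305 [(349, 364)] 315 [(348, 368)] 325 [(348, 365)] 335 [] 345 [] 355 [] 365 [] 
onion [ 518. -156.] R 50 ang 63 [334 295  15  15 168]
onion [ 555. -200.] R 60 ang 1 [366 301   8  14  66]
onion [ 464. -147.] R 62 ang 120 [308 302  17  16 204]
onion [ 524. -252.] R 58 ang -61 [366 320  18  17 225]
onion [ 468. -244.] R 51 ang -122 [340 329  18  18 240]
onion [ 433. -219.] R 65 ang -164 [316 330  19  17 231]
```

>>> apply_moves(
  grip=[-1,-1,-1,-1,-1],
  offset=[
    [0,0,-1],
    [0,0,-1],
    [0,0,-15],
    [0,0,-30],
    [5,-5,-50],
  ],
  roll=[0,0,0,0,0],
  force=60,
)

```text
time_s: 16.55
position: [490.0, -185.8, 298.3]
orientation: [-2.043, -2.386, 0.0]
force: [0.1, 0.3, -0.9]
width: 17.6
finger_force: 60.0
```

>>> apply_moves(
  grip=[-1,-1,-1,-1,-1],
  offset=[
    [15,-15,0],
    [35,-30,0],
    [48,-42,0],
    [48,-42,0],
    [48,-42,0],
  ],
  roll=[0,0,0,0,0],
)

```text
time_s: 17.05
position: [441.6, -145.3, 298.3]
orientation: [2.042, 2.385, 0.0]
force: [0.8, 0.1, -1.0]
width: 17.4
finger_force: 60.0
```

```bash
python3 -c "
from h import *
scan((72,76,80,84,88));onions_side(); goto((441,-147,248.5))
s=r.observe();M=R.from_rotvec(s['orientation']).as_matrix();a=np.radians(165)
for q in range(4):
    b=a+q*np.pi/2; print([np.round(M.T@(50*np.array([np.cos(b+k*np.pi/10)-np.cos(b),np.sin(b+k*np.pi/10)-np.sin(b),0])),0)[:2].tolist() for k in range(1,6)])
"
```

```text
[ 441.6 -145.3  298.3] F [ 0.8  0.1 -1. ] w 17.4 t 17.05
72 [[313.0, 211.0], [324.0, 260.0], [334.0, 303.0], [337.0, 315.0]]
76 [[311.0, 211.0], [320.0, 259.0], [328.0, 301.0], [330.0, 313.0]]
80 [[310.0, 210.0], [316.0, 257.0], [322.0, 298.0], [323.0, 310.0]]
84 [[308.0, 210.0], [312.0, 255.0], [315.0, 295.0], [316.0, 306.0]]
88 [[306.0, 209.0], [308.0, 253.0], [309.0, 291.0], [310.0, 302.0]]
196 [(302, 314)] 206 [(304, 316)] 216 [(304, 317)] 226 [(305, 318)] 236 [(307, 319)] 246 [(309, 321)] 256 [(310, 321)] 266 [(312, 322)] 276 [(309, 326)] 286 [(310, 330)] 296 [(309, 330)] 306 [(313, 323)] 316 [] 326 [] 336 [] 
onion [ 519. -158.] R 49 ang 60 [334 295  17  15 195]
onion [ 545. -198.] R 50 ang 3 [357 301  17  15 200]
onion [ 460. -151.] R 61 ang 126 [308 306  17  12 141]
onion [ 524. -251.] R 58 ang -61 [366 320  18  17 225]
onion [ 433. -219.] R 65 ang -164 [316 330  19  17 232]
onion [ 468. -244.] R 51 ang -122 [340 330  18  17 238]
offset [-1.1 -1.1 49.3] roll 0 pos [ 441.9 -145.7  297.8] t 17.15 w 17.5 q7 0.26
[[-15.0, -4.0], [-31.0, -3.0], [-45.0, 3.0], [-57.0, 12.0], [-66.0, 26.0]]
[[-4.0, 15.0], [-3.0, 31.0], [3.0, 45.0], [12.0, 57.0], [26.0, 66.0]]
[[15.0, 4.0], [31.0, 3.0], [45.0, -3.0], [57.0, -12.0], [66.0, -26.0]]
[[4.0, -15.0], [3.0, -31.0], [-3.0, -45.0], [-12.0, -57.0], [-26.0, -66.0]]
```

>>> apply_moves(
  grip=[-1,-1,-1,-1,-1],
  offset=[
    [-1,-1,15],
    [-1,-1,32],
    [-1,-1,44],
    [-1,-1,50.5],
    [-1,-1,50.5],
  ],
  roll=[0,0,0,0,0],
)

```text
time_s: 17.65
position: [440.1, -146.3, 246.2]
orientation: [-2.043, -2.384, 0.0]
force: [0.8, 0.3, -0.8]
width: 17.6
finger_force: 60.0
```

>>> apply_moves(
  grip=[-1,-1,-1],
  offset=[
    [-8,-3,0],
    [-16,-4,0],
    [-24,-4,0],
  ],
  roll=[0,0,0],
)

```text
time_s: 17.95
position: [440.3, -171.9, 247.4]
orientation: [2.044, 2.384, 0.0]
force: [-0.4, -0.5, -1.0]
width: 17.7
finger_force: 60.0
```

Forces are clean, so I'll finish the first quarter.

>>> apply_moves(
  grip=[-1,-1,-1,-1,-1],
  offset=[
    [-10,2,0],
    [-21,7,0],
    [-29,12,0],
    [-36,20,0],
    [-42,30,0],
  ],
  roll=[0,0,0,0,0],
)

```text
time_s: 18.45
position: [476.9, -208.2, 246.8]
orientation: [-2.044, -2.385, 0.0]
force: [-0.2, -0.3, -1.9]
width: 17.6
finger_force: 60.0
```

```bash
python3 -c "
from h import *
scan((68,76,84,92,100));onions_side()
"
```

```text
[ 476.9 -208.2  246.8] F [-0.2 -0.3 -1.9] w 17.6 t 18.45
68 [[354.0, 247.0], [366.0, 296.0], [377.0, 338.0], [381.0, 351.0]]
76 [[350.0, 247.0], [357.0, 293.0], [364.0, 334.0], [366.0, 345.0]]
84 [[347.0, 245.0], [349.0, 289.0], [351.0, 327.0], [351.0, 338.0]]
92 [[343.0, 244.0], [340.0, 284.0], [338.0, 319.0], [337.0, 329.0]]
100 [[339.0, 241.0], [332.0, 278.0], [326.0, 309.0], [324.0, 318.0]]
233 [(341, 354)] 243 [(341, 355)] 253 [(342, 355)] 263 [(345, 356)] 273 [(346, 356)] 283 [(347, 357)] 293 [(347, 358)] 303 [(349, 361)] 313 [(346, 361)] 323 [(346, 366)] 333 [(345, 363)] 343 [] 353 [] 363 [] 373 [] 
onion [ 519. -156.] R 50 ang 62 [334 295  15  15 175]
onion [ 550. -201.] R 55 ang 0 [363 301  11  15 122]
onion [ 464. -147.] R 62 ang 120 [308 302  17  16 204]
onion [ 524. -252.] R 59 ang -60 [367 320  17  17 215]
onion [ 480. -273.] R 74 ang -102 [355 337  19  16 234]
onion [ 440. -255.] R 78 ang -135 [331 343  19  11 149]
```

>>> apply_moves(
  grip=[-1,-1,-1,-1,-1],
  offset=[
    [-4,15,0],
    [-3,31,0],
    [3,45,0],
    [12,57,0],
    [26,66,0],
  ],
  roll=[0,0,0,0,0],
)

```text
time_s: 19.05
position: [538.2, -170.9, 246.8]
orientation: [2.044, 2.386, 0.0]
force: [-0.1, -0.6, -1.3]
width: 17.7
finger_force: 60.0
```

>>> apply_moves(
  grip=[-1,-1,-1,-1,-1],
  offset=[
    [15,4,0],
    [31,3,0],
    [45,-3,0],
    [57,-12,0],
    [66,-26,0],
  ],
  roll=[0,0,0,0,0],
)

```text
time_s: 19.55
position: [500.5, -109.0, 246.9]
orientation: [-2.042, -2.387, 0.0]
force: [0.1, 0.1, -0.6]
width: 17.8
finger_force: 60.0
```

```bash
python3 -c "
from h import *
scan((68,76,84,92,100));onions_side()
"
```

```text
[ 500.5 -109.   246.9] F [ 0.1  0.1 -0.6] w 17.8 t 19.55
68 [[330.0, 217.0], [342.0, 263.0], [353.0, 303.0], [356.0, 315.0]]
76 [[327.0, 217.0], [334.0, 261.0], [341.0, 299.0], [343.0, 311.0]]
84 [[323.0, 216.0], [326.0, 258.0], [329.0, 294.0], [330.0, 304.0]]
92 [[320.0, 214.0], [319.0, 253.0], [318.0, 287.0], [317.0, 296.0]]
100 [[317.0, 212.0], [311.0, 248.0], [307.0, 278.0], [305.0, 287.0]]
205 [(319, 329)] 215 [(319, 330)] 225 [(320, 332)] 235 [(322, 333)] 245 [(322, 334)] 255 [(324, 335)] 265 [(326, 335)] 275 [(324, 338)] 285 [(324, 341)] 295 [(323, 342)] 305 [(328, 336)] 315 [] 325 [] 335 [] 345 [] 
onion [ 550. -132.] R 88 ang 51 [341 283  12  15 127]
onion [ 464. -147.] R 62 ang 120 [308 302  18  16 210]
onion [ 558. -250.] R 80 ang -38 [379 313  18  16 217]
onion [ 483. -274.] R 75 ang -100 [357 336  18  17 234]
onion [ 440. -255.] R 78 ang -135 [331 343  19  11 149]
```

>>> apply_moves(
  grip=[-1,-1,-1,-1,-1],
  offset=[
    [4,-15,0],
    [3,-31,0],
    [-3,-45,0],
    [-12,-57,0],
    [-26,-66,0],
  ],
  roll=[0,0,0,0,0],
)

```text
time_s: 20.15
position: [439.7, -146.4, 247.2]
orientation: [2.043, 2.386, -0.0]
force: [0.5, 0.4, -0.7]
width: 17.7
finger_force: 60.0
```

>>> apply_moves(
  grip=[-1,-1,-1,-1,-1],
  offset=[
    [-15,-4,0],
    [-31,-3,0],
    [-45,3,0],
    [-57,12,0],
    [-66,26,0],
  ],
  roll=[0,0,0,0,0],
)

```text
time_s: 20.65
position: [476.9, -209.1, 246.8]
orientation: [2.046, 2.384, -0.0]
force: [-0.7, 0.4, -2.1]
width: 17.5
finger_force: 60.0
```

>>> apply_moves(
  grip=[-1,-1,-1,-1,-1],
  offset=[
    [-4,15,0],
    [-3,31,0],
    [3,45,0],
    [12,57,0],
    [26,66,0],
  ],
  roll=[0,0,0,0,0],
)

```text
time_s: 21.15
position: [538.5, -170.9, 246.7]
orientation: [-2.044, -2.386, -0.001]
force: [-0.3, 0.2, -1.3]
width: 17.5
finger_force: 60.0
```

>>> apply_moves(
  grip=[-1,-1,-1,-1,-1],
  offset=[
    [15,4,0],
    [31,3,0],
    [45,-3,0],
    [57,-12,0],
    [66,-26,0],
  ],
  roll=[0,0,0,0,0],
)

```text
time_s: 21.65
position: [500.5, -109.0, 247.0]
orientation: [2.042, 2.387, -0.0]
force: [-0.4, 0.7, -1.1]
width: 17.4
finger_force: 60.0
```

>>> apply_moves(
  grip=[-1,-1,-1,-1,-1],
  offset=[
    [4,-15,0],
    [3,-31,0],
    [-3,-45,0],
    [-12,-57,0],
    [-26,-66,0],
  ],
  roll=[0,0,0,0,0],
)

```text
time_s: 22.15
position: [438.9, -145.9, 247.2]
orientation: [2.042, 2.386, -0.001]
force: [-0.7, -0.2, -1.0]
width: 17.5
finger_force: 60.0
```

```bash
python3 -c "
from h import *
scan((68,76,84,92,100));onions_side()
"
```

```text
[ 438.9 -145.9  247.2] F [-0.7 -0.2 -1. ] w 17.5 t 22.15
68 [[314.0, 237.0], [327.0, 285.0], [339.0, 327.0], [342.0, 339.0]]
76 [[310.0, 237.0], [319.0, 282.0], [326.0, 322.0], [329.0, 334.0]]
84 [[307.0, 236.0], [311.0, 279.0], [314.0, 316.0], [315.0, 327.0]]
92 [[304.0, 234.0], [303.0, 274.0], [303.0, 308.0], [302.0, 318.0]]
100 [[300.0, 232.0], [295.0, 268.0], [291.0, 299.0], [290.0, 308.0]]
224 [(301, 314)] 234 [(302, 315)] 244 [(304, 316)] 254 [(306, 317)] 264 [(307, 318)] 274 [(308, 319)] 284 [(310, 320)] 294 [(311, 323)] 304 [(309, 325)] 314 [(308, 329)] 324 [(309, 325)] 334 [] 344 [] 354 [] 364 [] 
onion [ 546. -129.] R 88 ang 55 [336 282  16  15 181]
onion [ 507. -122.] R 79 ang 81 [322 289   9  14  59]
onion [ 560. -250.] R 82 ang -37 [380 312  18  17 216]
onion [ 414. -164.] R 88 ang 155 [292 316  17  18 221]
onion [ 486. -276.] R 76 ang -97 [359 336  18  17 233]
onion [ 440. -255.] R 78 ang -135 [331 343  19  11 149]
```

>>> apply_moves(
  grip=[-1,-1,-1,-1,-1],
  offset=[
    [-15,-4,0],
    [-26,-4,0],
    [-26,-4,-15],
    [-24,0,-45],
    [-20,4,-85],
  ],
  roll=[0,0,0,0,0],
)

```text
time_s: 22.75
position: [446.4, -164.9, 331.5]
orientation: [-2.042, -2.383, 0.001]
force: [0.9, 0.2, -0.3]
width: 17.2
finger_force: 60.0
```

```bash
python3 -c "
from h import *
scan((68,76,84,92));onions_side();goto((652.7,-19.5,332));goto((652.7,-19.5,243))
"
```

```text
[ 446.4 -164.9  331.5] F [ 0.9  0.2 -0.3] w 17.2 t 22.75
68 [[324.0, 198.0], [338.0, 249.0], [350.0, 295.0], [354.0, 308.0]]
76 [[321.0, 197.0], [329.0, 247.0], [337.0, 291.0], [339.0, 304.0]]
84 [[317.0, 196.0], [321.0, 244.0], [324.0, 285.0], [325.0, 297.0]]
92 [[314.0, 194.0], [312.0, 239.0], [311.0, 277.0], [311.0, 288.0]]
181 [(313, 323)] 191 [(312, 324)] 201 [(313, 325)] 211 [(314, 326)] 221 [(315, 328)] 231 [(316, 329)] 241 [(317, 330)] 251 [(318, 331)] 261 [(321, 334)] 271 [(318, 335)] 281 [(318, 339)] 291 [(317, 336)] 301 [] 311 [] 321 [] 
onion [ 547. -131.] R 87 ang 53 [337 282  15  15 151]
onion [ 495. -123.] R 78 ang 90 [315 290  16  14 148]
onion [ 560. -250.] R 82 ang -37 [380 312  18  17 216]
onion [ 417. -162.] R 87 ang 153 [292 316  18  16 221]
onion [ 486. -276.] R 76 ang -97 [359 336  18  17 233]
onion [ 440. -255.] R 78 ang -135 [331 343  19  11 149]
offset [112.4 222.    6. ] roll 0 pos [ 450.7 -164.8  336.6] t 22.85 w 17.3 q7 0.32
offset [112.7 221.3  95. ] roll 0 pos [ 450.7 -164.8  336.6] t 22.85 w 17.3 q7 0.32
```

>>> apply_moves(
  grip=[-1,-1,-1,-1,-1],
  offset=[
    [15,30,0],
    [38,75,0],
    [60,120,0],
    [82,162,0],
    [100,197,0],
  ],
  roll=[0,0,0,0,0],
)

```text
time_s: 23.35
position: [628.1, -33.8, 330.7]
orientation: [-2.042, -2.386, -0.0]
force: [0.3, -1.0, -0.9]
width: 17.4
finger_force: 60.0
```

>>> apply_moves(
  grip=[-1,-1,-1,-1,-1],
  offset=[
    [12,25,10],
    [12,25,40],
    [12,25,70],
    [12,25,85],
    [12,25,85],
  ],
  roll=[0,0,0,0,0],
)

```text
time_s: 23.85
position: [647.9, -20.8, 244.1]
orientation: [-2.041, -2.383, 0.005]
force: [-0.0, -0.5, -0.8]
width: 17.5
finger_force: 60.0
```

```bash
python3 -c "
from h import *
scan((68,76,84,92));goto((652.7,-19.5,240))
"
```

```text
[647.9 -20.8 244.1] F [-0.  -0.5 -0.8] w 17.5 t 23.85
68 [[362.0, 179.0], [372.0, 219.0], [381.0, 256.0], [383.0, 267.0]]
76 [[359.0, 179.0], [365.0, 218.0], [369.0, 254.0], [371.0, 264.0]]
84 [[356.0, 178.0], [357.0, 216.0], [358.0, 250.0], [359.0, 260.0]]
92 [[353.0, 177.0], [350.0, 213.0], [348.0, 244.0], [347.0, 253.0]]
170 [(353, 361)] 180 [(353, 362)] 190 [(354, 363)] 200 [(355, 363)] 210 [(355, 364)] 220 [(356, 365)] 230 [(356, 367)] 240 [(354, 368)] 250 [(353, 370)] 260 [(359, 364)] 270 [] 280 [] 290 [] 300 [] 310 [] 
offset [0.6 3.8 6.2] roll 0 pos [649.  -20.7 246.2] t 23.9 w 17.6 q7 -0.12
```

>>> apply_moves(
  grip=[-1,-1,-1,-1,-1],
  offset=[
    [0,4,2],
    [0,5,4],
    [0,5,6],
    [0,5,8],
    [0,5,9],
  ],
  roll=[0,0,0,0,0],
  force=4,
)

```text
time_s: 24.4
position: [654.4, -20.1, 237.9]
orientation: [2.044, 2.386, -0.0]
force: [0.4, -0.7, -1.2]
width: 17.8
finger_force: 4.0
```

>>> apply_moves(
  grip=[-1,-1,-1,-1,-1],
  offset=[
    [13,0,1],
    [27,0,4],
    [42,0,8],
    [57,0,13],
    [74,0,20],
  ],
  roll=[0,0,0,0,0],
)

```text
time_s: 24.9
position: [643.4, 56.1, 218.9]
orientation: [2.042, 2.387, 0.004]
force: [-0.7, 2.2, 5.1]
width: 17.9
finger_force: 4.0
```

```bash
python3 -c "
from h import *
scan((52,60,68,76,84))
"
```

```text
[643.4  56.1 218.9] F [-0.7  2.2  5.1] w 17.9 t 24.9
52 [[342.0, 175.0], [360.0, 213.0], [376.0, 248.0], [381.0, 259.0]]
60 [[340.0, 176.0], [354.0, 214.0], [366.0, 250.0], [370.0, 260.0]]
68 [[337.0, 176.0], [347.0, 215.0], [356.0, 250.0], [359.0, 260.0]]
76 [[335.0, 176.0], [341.0, 214.0], [346.0, 248.0], [348.0, 258.0]]
84 [[332.0, 175.0], [334.0, 212.0], [336.0, 244.0], [337.0, 253.0]]
169 [(331, 340)] 179 [(334, 342)] 189 [(336, 345)] 199 [(338, 347)] 209 [(341, 350)] 219 [(344, 352)] 229 [(342, 357)] 239 [(346, 362)] 249 [(345, 362)] 259 [] 269 [] 279 [] 289 [] 299 [] 309 []
```

>>> apply_moves(
  grip=[-1,-1,-1,-1,-1],
  offset=[
    [16,0,4],
    [31,0,12],
    [46,0,21],
    [62,0,31],
    [75,0,40],
  ],
  roll=[0,0,0,0,0],
)

```text
time_s: 25.45
position: [630.8, 128.7, 176.5]
orientation: [-2.042, -2.386, 0.001]
force: [0.1, -0.5, -0.3]
width: 17.4
finger_force: 4.0
```

```bash
python3 -c "
from h import *
scan((36,44,52,60,68),255)
"
```

```text
[630.8 128.7 176.5] F [ 0.1 -0.5 -0.3] w 17.4 t 25.45
36 [[321.0, 178.0], [344.0, 210.0], [366.0, 241.0], [371.0, 249.0]]
44 [[320.0, 180.0], [340.0, 214.0], [358.0, 247.0], [363.0, 254.0]]
52 [[318.0, 181.0], [335.0, 217.0], [350.0, 250.0], [354.0, 258.0]]
60 [[316.0, 182.0], [329.0, 218.0], [341.0, 252.0], [344.0, 259.0]]
68 [[313.0, 182.0], [323.0, 219.0], [332.0, 251.0], [334.0, 259.0]]
177 [(312, 321)] 187 [(317, 326)] 197 [(322, 331)] 207 [(327, 337)] 217 [(335, 342)] 227 [(337, 350)] 237 [(340, 358)] 247 [(342, 361)] 257 [] 267 [] 277 [] 287 [] 297 [] 307 [] 317 []
```

>>> apply_moves(
  grip=[-1,-1,-1,-1,-1],
  offset=[
    [21,0,20],
    [32,0,34],
    [43,0,48],
    [50,0,64],
    [57,0,80],
  ],
  roll=[0,0,0,0,0],
)

```text
time_s: 26.0
position: [622.8, 184.0, 96.7]
orientation: [-2.044, -2.386, -0.0]
force: [-0.2, -0.1, 0.1]
width: 17.9
finger_force: 4.0
```

```bash
python3 -c "
from h import *
scan((8,16,24,32,40),255)
"
```

```text
[622.8 184.   96.7] F [-0.2 -0.1  0.1] w 17.9 t 26.0
8 [[308.0, 192.0], [335.0, 210.0], [362.0, 229.0], [369.0, 234.0]]
16 [[308.0, 194.0], [333.0, 217.0], [359.0, 240.0], [366.0, 245.0]]
24 [[307.0, 197.0], [331.0, 223.0], [355.0, 249.0], [361.0, 255.0]]
32 [[306.0, 199.0], [328.0, 228.0], [350.0, 257.0], [355.0, 263.0]]
40 [[304.0, 201.0], [324.0, 232.0], [343.0, 262.0], [348.0, 269.0]]
200 [(305, 317)] 210 [(314, 327)] 220 [(325, 337)] 230 [(334, 352)] 240 [(343, 364)] 250 [(349, 360)] 260 [] 270 [] 280 [] 290 [] 300 [] 310 [] 320 [] 330 [] 340 []
```

>>> apply_moves(
  grip=[-1,-1,-1,-1,-1],
  offset=[
    [4,0,16],
    [9,0,32],
    [11,0,48],
    [12,0,60],
    [12,0,66],
  ],
  roll=[0,0,0,0,0],
)

```text
time_s: 26.55
position: [620.8, 195.8, 30.8]
orientation: [-2.043, -2.385, 0.0]
force: [-1.8, 0.5, 5.7]
width: 17.6
finger_force: 4.0
```

>>> apply_moves(
  grip=[0,0,0,0,0],
  offset=[
    [0,0,0],
    [0,0,0],
    [0,0,0],
    [0,0,-30],
    [0,0,-75],
  ],
  roll=[0,0,0,0,0],
)

```text
time_s: 27.05
position: [619.3, 194.3, 105.7]
orientation: [-2.043, -2.384, 0.007]
force: [1.4, 0.7, 0.8]
width: 43.9
finger_force: 0.0
```

```bash
cat >> h.py <<'E'
def lay():
    """fit pose of the paddle lying at stand height (side view) : shift along / across stand, yaw"""
    f=r.grab_frame('side'); hsv=cv2.cvtColor(f['frame'],cv2.COLOR_RGB2HSV); m=(cv2.inRange(hsv,(14,90,100),(19,168,255))>0)
    k=np.zeros_like(m); k[170:270,250:390]=1; m&=k
    n,l,st,c=cv2.connectedComponentsWithStats(m.astype(np.uint8)); m=l==(1+st[1:,4].argmax())
    a=np.linspace(0,2*np.pi,24); best=(-1,)
    from scipy.optimize import minimize
    def iou(v):
        im=np.zeros((960,1280),np.uint8); cx,cy,yaw=v; d=np.array([np.cos(yaw),np.sin(yaw),0]); y=np.array([-d[1],d[0],0])
        O=lambda t,w,h: np.array(w2px(f,np.array([cx,cy,40])+d*t+y*w+[0,0,h]))*2
        for P in ([O(t,w,h) for t in(-150,74) for w in(-9,9) for h in(0,16)],[O(t,w,h) for t in(74,124) for w in(-18,18) for h in(0,13)],[O(124+26*np.cos(q),26*np.sin(q),h) for q in a for h in(0,13)]):
            cv2.fillConvexPoly(im,cv2.convexHull(np.array(P).round().astype(np.int32)),1)
        M=cv2.resize(m.astype(np.uint8),(1280,960),interpolation=cv2.INTER_NEAREST)
        return -(im&M).sum()/(im|M).sum()
    o=min((minimize(iou,[639+dx,84+dy,np.radians(-81)],method='Nelder-Mead',options=dict(initial_simplex=[[639+dx,84+dy,-1.41],[651+dx,84+dy,-1.41],[639+dx,100+dy,-1.41],[639+dx,84+dy,-1.3]])) for dx in(-8,4) for dy in(-10,10,25)),key=lambda q:q.fun)
    u=np.array([.1582,-.9874]); e=o.x[:2]-[639.2,84.2]
    print('centre',o.x[:2].round(1),'yaw',np.degrees(o.x[2]).round(1),'iou',-o.fun,'along',(e@u).round(1),'across',(e@[.9874,.1582]).round(1))
E
python3 -c "
from h import *
lay();s=r.observe();print(s['position'],s['force'],s['time_s'])
f=r.grab_frame('side'); save('pics/s9.png',f)
"
```

```text
centre [524.9 -51.6] yaw -26.3 iou -0.0 along 116.0 across -134.3
[624.36188172 196.9740589  115.24713506] [3.16584582 2.40695304 4.63346946] 27.1h.py:76: RuntimeWarning: overflow encountered in scalar negative
  return -(im&M).sum()/(im|M).sum()
```

```bash
sed -i 's/return -(im&M).sum()\/(im|M).sum()/return -float((im\&M).sum())\/float((im|M).sum())/' h.py; python3 -c "
from h import *
lay();s=r.observe();print(s['position'],s['force'],s['time_s'],s['width']); onions_side()
i=cv2.imread('pics/s9.png')[:,:,::-1]
import pickle
f=pickle.load(open('f0.pkl','rb'))['side']
for p in [(662.9,-63.9,46.5),(615.5,232.3,48)]: print(w2px(f,p))
"
```

```text
centre [635.3 100. ] yaw -82.0 iou 0.8367514356029533 along -16.3 across -1.4
[623.45688283 196.34507363 110.66552283] [-0.34244461  0.08200799  0.06288623] 27.2 43.99577872597384
onion [ 546. -129.] R 88 ang 55 [336 282  16  15 181]
onion [ 498. -121.] R 80 ang 88 [315 289  16  15 187]
onion [ 560. -250.] R 82 ang -37 [380 312  18  17 218]
onion [ 418. -161.] R 87 ang 153 [292 315  18  17 217]
onion [ 486. -276.] R 76 ang -97 [359 336  18  17 233]
onion [ 440. -255.] R 78 ang -135 [331 343  19  11 149]
(np.float64(368.1797836429839), np.float64(245.73794782759953))
(np.float64(279.16212500260724), np.float64(197.21117707155926))
```

>>> apply_moves(
  grip=[0,0,0,0,0],
  offset=[
    [-35,-1,0],
    [-75,-2,0],
    [-99,-2,0],
    [-99,-2,30],
    [-99,-2,55],
  ],
  roll=[0,0,0,0,0],
)

```text
time_s: 27.75
position: [633.8, 95.2, 50.0]
orientation: [-2.047, -2.383, 0.002]
force: [0.5, 0.3, -0.6]
width: 43.9
finger_force: 0.0
```

>>> apply_moves(
  grip=[0,0,-1,-1,-1],
  offset=[
    [0,0,18],
    [0,0,24],
    [0,0,24],
    [0,0,24],
    [0,0,24],
  ],
  roll=[0,0,0,0,0],
  force=25,
)

```text
time_s: 28.25
position: [635.1, 97.7, 29.1]
orientation: [2.043, 2.385, 0.002]
force: [0.0, 0.3, 0.3]
width: 22.3
finger_force: 0.0
```

```bash
python3 -c "
from h import *
lay();s=r.observe();print(s['position'],s['force'],s['time_s'],s['width'])"
```

```text
centre [638.9  98.9] yaw -84.6 iou 0.5407206831910019 along -14.6 across 2.1
[635.04299361  97.59992486  29.03638769] [ 0.74209528 -0.39010999  0.15858516] 28.3 17.853952562520153
```

>>> apply_moves(
  grip=[-1,-1,-1,-1,-1],
  offset=[
    [0,0,0],
    [0,0,-5],
    [-7,1,-9],
    [-14,2,-9],
    [-14,2,-6],
  ],
  roll=[0,0,0,0,0],
)

```text
time_s: 28.8
position: [639.3, 81.3, 34.1]
orientation: [2.046, 2.382, -0.001]
force: [0.3, -0.3, -2.1]
width: 17.5
finger_force: 25.0
```

>>> apply_moves(
  grip=[-1,-1,-1,-0.2,-0.2],
  offset=[
    [0,0,3],
    [0,0,6],
    [0,0,6],
    [0,0,6],
    [0,0,6],
  ],
  roll=[0,0,0,0,0],
)

```text
time_s: 29.3
position: [638.3, 84.2, 27.7]
orientation: [-2.043, -2.386, -0.0]
force: [-1.4, 0.2, 1.0]
width: 31.2
finger_force: 0.0
```

>>> apply_moves(
  grip=[0,0,0,0,0],
  offset=[
    [0,0,0],
    [0,0,-20],
    [0,0,-60],
    [0,0,-100],
    [0,0,-150],
  ],
  roll=[0,0,0,0,0],
)

```text
time_s: 29.8
position: [637.2, 83.6, 177.8]
orientation: [-2.042, -2.385, 0.003]
force: [0.7, -0.4, 0.2]
width: 43.9
finger_force: 0.0
```

>>> apply_moves(
  grip=[0,0,0,0,0],
  offset=[
    [40,0,-20],
    [80,-20,-20],
    [120,-50,-20],
    [160,-80,-20],
    [200,-100,-20],
  ],
  roll=[0,0,0,0,0],
)

```text
time_s: 30.3
position: [506.4, 267.2, 197.8]
orientation: [-2.043, -2.386, 0.001]
force: [-0.3, -0.1, 0.9]
width: 43.8
finger_force: 0.0
```

```bash
python3 -c "
from h import *
lay();s=r.observe();print(s['position'],s['force'],s['time_s'],s['width']);onions_side()
import pickle
a=pickle.load(open('f0.pkl','rb'))['top']; b=r.grab_frame('top'); save('pics/t9.png',b)
d=cv2.absdiff(a['frame'],b['frame']).max(2)
for n,u,v in [('tumbler',356,294),('jar',408,150),('tomato',340,148),('bowl',186,180),('gourd',520,250)]:
    w=d[v-14:v+14,u-14:u+14]; print(n,(w>40).mean().round(2))
f,m=blade('top'); hsv=cv2.cvtColor(f['frame'],cv2.COLOR_RGB2HSV); m=cv2.inRange(hsv,(14,80,100),(19,165,255)); m[:160]=0;m[240:]=0;m[:,:220]=0;m[:,380:]=0
n,l,st,c=cv2.connectedComponentsWithStats(m); k=1+st[1:,4].argmax(); ys,xs=np.nonzero(l==k); print(st[k]); x0,x1=xs.min(),xs.max()
print('butt',px2w(f,x0-.5,ys[xs<=x0+1].mean(),52).round(1),'tip',px2w(f,x1+.5,ys[xs>=x1-1].mean(),50).round(1))
"
```

```text
centre [637.3  88.1] yaw -81.2 iou 0.8552924509208663 along -4.2 across -1.3
[501.09490534 275.61565673 198.48915026] [-3.56860867  4.38732413  0.7703726 ] 30.35 44.330425240766125
onion [ 546. -129.] R 88 ang 55 [336 282  16  15 181]
onion [ 498. -121.] R 80 ang 88 [315 289  16  15 187]
onion [ 560. -250.] R 82 ang -37 [380 312  18  17 217]
onion [ 418. -161.] R 87 ang 153 [292 315  18  17 217]
onion [ 486. -276.] R 76 ang -97 [359 336  18  17 233]
onion [ 440. -255.] R 78 ang -135 [331 343  19  11 149]
tumbler 0.0
jar 0.0
tomato 0.0
bowl 0.32
gourd 0.0
[ 240  169  119   55 3334]
butt [614.9 234.1  52. ] tip [654.4 -61.8  50. ]
```

```bash
python3 -c "
from rig import r
print(r.close_job())"
```

```text
the job is handed in; nothing more can be done
None
```

The job is handed in at about 30 s: the paddle was laid on the stand, taken again, used to stir two full anticlockwise turns, and laid back about 4 mm off centre. All six onions are still in the pan and moved. The first stirring try jammed at about 84 N at the wrist, so I lifted out and restarted from the near side. The tumbler, jar, tomato and gourd have not moved. The bowl looked changed in the last image, which I took to be shadow and did not check.

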